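# Comb the model-making rods into lanes and close the flap

### The arm

A 6-joint arm with a two-finger parallel gripper is mounted at the origin on the work surface. World frame = base frame: x ahead of the robot, y to its left, z up, the work surface at z = 0. Lengths are in m, angles in degrees, forces in N, time in s.
With the tool pointing down it reaches from about 0.3 to 0.875 m from the base axis. Payload 6.4 kg.
Tool frame: the origin (TCP) lies at the very end of the fingers, on their centre line; the grasp point (between the pads) lies 19 mm behind it; z points along the fingers, x is the direction in which the jaws open and shut, and the axes are right-handed (so a half turn about z gives the same grasp; the last joint's range is limited). The gripper opens to 88 mm and grips with 3 to 60 N. Pads are 18 mm wide; open, the fingers measure 123 mm over their backs; the gripper's body (75 mm by 187 mm) begins 45 mm behind the grasp point.
Start: joints at [64.899, 10.359, 92.074, -0, 77.567, -11.82], TCP at [0.132, 0.56, 0.239] pointing down, gripper open.
Joint ranges: [-171.53, 171.53], [-51.25, 118.39], [17.06, 147.69], [-65.23, 245.23], [0, 150.52], [-178.68, 178.68]. Speed limits (degrees/s): [147.25, 147.25, 172.46, 180, 180, 180].

### API

Orientations are given as a 3x3 rotation matrix whose columns are the frame's x, y, z axes.
In Python, from rig import readout, viewer, job_done, models gives the robot as it stands.
- The arm moves only by the shell command python3 -m creep 'ROWS' [FORCE]. ROWS is JSON, a list of rows, each a list of 3 entries, a list of its own where there are three numbers: the shift along the tool's x, y, z in mm, then the turn, a rotation vector about the tool's x, y, z in degrees, then the finger opening in mm, from 0 to 88.1. In form: [[[x, y, z], [ax, ay, az], gripper], ...]. A call has 1 to 12 rows; each row shifts and turns the pose as measured when the row begins, along the tool's axes as they then stand; what a row does not reach is not made up. A row lasts 1/10 s, in which the tool goes at most 50 mm and 8.59 degrees, less where a joint would pass 70% of its speed; a pose out of reach is approached as far as the arm can. A call with a gripper value outside its range is refused whole. The fingers move at their own pace and stop on an object; FORCE is the grip in N (left out, the last holds). Time passes only in rows, so rows that do not move let the fingers close. It gives the time, the measured TCP pose, the force and the opening at its end, in the units of the state.
- readout.observe(): the state, without advancing time (a new reading comes with each control period).
- viewer.camera(name): name is "side" or "top" or "wrist"; returns the picture (384x512x3 uint8, red, green, blue); there is no depth.
- viewer.camera_info(name): a dict with "mtx" (3x3 intrinsics, pixels), "cam_to_world" (4x4, takes a point from camera to world coordinates); the wrist camera has in their place "T_tool_cam" (4x4, takes a point from camera to tool coordinates, whose origin is the TCP and whose axes are the tool frame's). Camera axes: x right, y down, z forward; pixel columns grow to the right and rows downward; lengths in m; the calibration is good to about 2 mm. A picture is of the moment at which its call begins: read the wrist's pose just before it. camera_info takes no time and is no camera call.
- job_done(): hands the job in, once; it reports no verdict.
Trained networks look in the newest picture that a camera, given by its name, has taken for a name from the list of things; names that differ only in an ending like _2 or _b are one class to them, and where a whole thing is asked for, a point or a joint stands for the part that bears it (a point fixed in the world has none). Each returns a list of dicts, best first, with "p" (0 to 1); they miss things now and then, are a little off and sometimes report something else, mostly with a low value. They report only what shows in the picture. A call takes as long as a camera call. They do not tell look-alikes from the thing itself.
- models.spot_in(query, camera): "box" ([centre column, centre row, width, height] in pixels, round what is visible of it).
- models.pinpoint(query, camera): "position" ([column, row] in pixels: a listed point, or the origin of a listed thing).
The state is a dict: "clock": time; "qpos": joint angles; "joint_velocities": joint speeds; "tau": joint torques, N m; "eef_pos": TCP position; "tool_rot": TCP orientation; "force": force on the tool from outside, world axes, zero at the start; "moment": the same for the moment, N m; "opening": finger opening in m.
Only numpy, scipy, OpenCV 4.12 (cv2) and the standard library are available. Lean on these libraries where they do the work, as an engineer would, in place of code of your own. Each camera call takes 0.05 s, during which the arm holds its last target.

### The job

The wooden T-section rods for the architectural model lie skewed about the sorting board. First fold the clear flap up until it stands open, then slide the red comb up out of its slotted holder and, holding it, comb every rod into one of the green lanes, one rod to a lane (any lanes), flat on its flange, lying straight along it and centred on the green stripe, touching the rods only with the comb. When all are in rows, stand the comb back down in its holder and fold the flap fully shut over the rods' ends, leaving the other things on the table alone.

Things in the scene. Friction and masses are not known exactly. Their poses are not given: they have to be found in the camera images.
- board: fixed grey board, 210 (x) x 410 (y) x 12 mm, origin at the centre of its underside, open at both y ends; a lip 16 mm high (above its face) along the -x edge and a rail 27 mm high along the +x edge, each 12 mm wide, 184 mm clear between. Five green lanes 20 mm wide, 60 mm apart, run along board x at board y = -108, -48, 12, 72, 132 mm
- lane1 (a point): middle of painted lane 1's centre line, on the board's upper face (12 mm above the table); its x runs along the lane
- lane2 (a point): middle of painted lane 2's centre line, on the board's upper face (12 mm above the table); its x runs along the lane
- lane3 (a point): middle of painted lane 3's centre line, on the board's upper face (12 mm above the table); its x runs along the lane
- lane4 (a point): middle of painted lane 4's centre line, on the board's upper face (12 mm above the table); its x runs along the lane
- lane5 (a point): middle of painted lane 5's centre line, on the board's upper face (12 mm above the table); its x runs along the lane
- flap (a joint): hinge angle of the clear hold-down flap on the board's +x rail: 0 shut (flat, reaching from the hinge towards the robot over the lanes' ends), 1.57 upright, 1.9 fully open; stiff (0.08 Nm), stays where left. 72 mm deep (hinge to free edge), 290 mm wide (y), 6 mm thick, 120 g; shut, its underside is 28 mm and its upper face 34 mm above the board's face
- flap_grip (a point): middle of the top of the flap's orange grip bar, which is 10 mm thick, 50 mm long along y, 20 mm tall and stands on the flap's upper face (the side away from the robot when the flap stands open), centred 62 mm from the hinge
- flap_hinge (a point): middle of the flap's hinge line, which runs along board y, at the flap's underside
- holder: fixed grey slotted holder, 150 x 60 mm foot, 46 mm tall; origin at the centre of its underside, x along the slot
- slot (a point): centre of the slot's floor, 10 mm above the table; the slot is 126 mm long (x), 14 mm wide (y) and 36 mm deep
- comb: loose red plastic comb (the rake), a flat plate 110 (x) x 8 (y) x 110 mm (z) tall, 100 g; its lower 30 mm are five blunt tines 10 mm wide and 6 mm thick, 25 mm apart; origin at the centre of the tines' lower ends. It stands in the holder's slot, its x along the slot, with its plain upper part sticking out 64 mm above the holder
- rod1: wooden rod of inverted-T section, 120 mm long (x), 22 g, lying on the board on its flange: flange 20 mm wide (y) and 6 mm thick, with a 6 mm wide web along its middle that rises to 20 mm above the board; origin at the centre of its underside. Absent (None) in some starts
- rod2: wooden rod of inverted-T section, 120 mm long (x), 22 g, lying on the board on its flange: flange 20 mm wide (y) and 6 mm thick, with a 6 mm wide web along its middle that rises to 20 mm above the board; origin at the centre of its underside. Absent (None) in some starts
- rod3: wooden rod of inverted-T section, 120 mm long (x), 22 g, lying on the board on its flange: flange 20 mm wide (y) and 6 mm thick, with a 6 mm wide web along its middle that rises to 20 mm above the board; origin at the centre of its underside. Absent (None) in some starts
- rod4: wooden rod of inverted-T section, 120 mm long (x), 22 g, lying on the board on its flange: flange 20 mm wide (y) and 6 mm thick, with a 6 mm wide web along its middle that rises to 20 mm above the board; origin at the centre of its underside. Absent (None) in some starts
- rod5: wooden rod of inverted-T section, 120 mm long (x), 22 g, lying on the board on its flange: flange 20 mm wide (y) and 6 mm thick, with a 6 mm wide web along its middle that rises to 20 mm above the board; origin at the centre of its underside. Absent (None) in some starts
- paint_pot: bystander: blue open paint pot, 80 mm across, 75 mm tall
- glue_jar: bystander: white glue jar, 84 mm across, 130 mm tall
- model_house: bystander: white model house with a brown roof, 70 x 100 mm, 75 mm tall
- model_tower: bystander: white model column, 48 mm across, 120 mm tall
- screwdriver: bystander: screwdriver lying down
- tape_tin: bystander: black tin, 70 mm across, 30 mm tall
- brush: bystander: brush lying down
There are look-alikes about, which are no part of the job. What is shaped like the comb but purple or turquoise is not meant.

How it is judged:
By the outcome, as a careful person would: the job done as asked, in the order asked, and still so for the second after the job is handed in, with the robot touching nothing.
Of rod1, rod2, rod3, rod4, rod5 only 4 to 5 are there at a start; the rules pass over those that are not, and their reading is None.
At some moment in a run one of rod1, rod2, rod3, rod4, rod5 may be knocked a few centimetres aside while the robot is not near it.
It also fails if it takes over 210 s, if anything falls off the work surface, if the arm or the gripper's body presses on something with over 40 N, if the wrist force passes 120 N, or if a joint passes its speed limit or range.

## Working session

There is one attempt and no reset: what is moved stays moved. The work goes in short steps, Python scripts to look and compute and a shell command to move; the robot and the scene stay as the last step left them, time stands still between calls to the robot, and variables do not carry over. Pictures are saved under pics/ and viewed, and the job is handed in when it is done.

```bash
ls; mkdir -p pics; python3 - <<'E'
from rig import readout, viewer, models
import cv2, numpy as np
print(readout.observe())
for n in ["side","top","wrist"]:
    im=viewer.camera(n); cv2.imwrite(f"pics/a_{n}.png",cv2.resize(im[:,:,::-1],(800,600),interpolation=cv2.INTER_CUBIC))
    i=viewer.camera_info(n); print(n,{k:np.round(v,4).tolist() if not isinstance(v,(str,int)) else v for k,v in i.items()})
E
```

```text
pics
{'clock': 0.0, 'qpos': array([ 6.49004112e+01,  1.03983012e+01,  9.21321779e+01,  6.99134942e-04,
        7.75661227e+01, -1.18198212e+01]), 'joint_velocities': array([ 0.09135503,  0.08799562,  0.02265212,  0.0255663 , -0.02675102,
        0.02347694]), 'tau': array([-1.81089556e-03, -4.33872378e+01, -3.41840780e+01,  6.99100387e-02,
        3.88197473e-02, -1.83182510e-04]), 'eef_pos': array([0.13182723, 0.55913883, 0.23784098]), 'tool_rot': array([[ 2.29708041e-01,  9.73259312e-01, -7.25988053e-04],
       [ 9.73258188e-01, -2.29708911e-01, -1.52175648e-03],
       [-1.64782959e-03, -3.57014116e-04, -9.99998579e-01]]), 'force': array([ 0.33043566,  0.40670112, -0.38515805]), 'moment': array([-0.03286939,  0.01784696, -0.00633928]), 'opening': 0.08815597849007865}
side {'mtx': [[409.2419, 0.0, 254.6902], [0.0, 409.2419, 193.5102], [0.0, 0.0, 1.0]], 'cam_to_world': [[-0.9704, -0.1609, 0.1801, 0.2657], [-0.2411, 0.6888, -0.6837, 0.9777], [-0.014, -0.7069, -0.7072, 1.0141], [0.0, 0.0, 0.0, 1.0]]}
top {'mtx': [[398.2058, 0.0, 254.8622], [0.0, 398.2058, 181.9976], [0.0, 0.0, 1.0]], 'cam_to_world': [[0.002, -0.9896, 0.1437, 0.3315], [-0.9996, 0.0019, 0.0271, 0.0603], [-0.0271, -0.1437, -0.9893, 1.2824], [0.0, 0.0, 0.0, 1.0]]}
wrist {'mtx': [[310.2873, 0.0, 256.3196], [0.0, 310.2873, 193.6249], [0.0, 0.0, 1.0]], 'T_tool_cam': [[1.0, -0.0007, 0.0007, -0.0013], [0.0004, 0.957, 0.2902, -0.0753], [-0.0009, -0.2902, 0.957, -0.1449], [0.0, 0.0, 0.0, 1.0]]}
```

View pics/a_side.png

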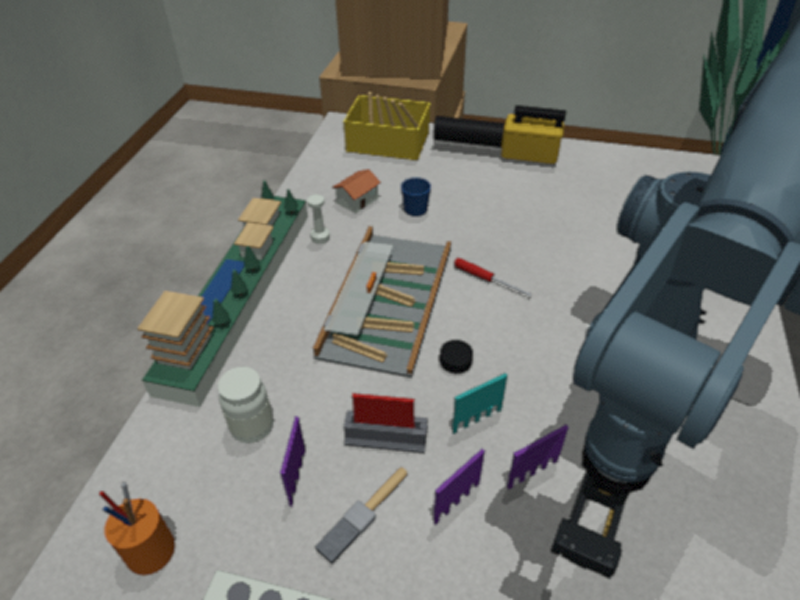

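View pics/a_top.png

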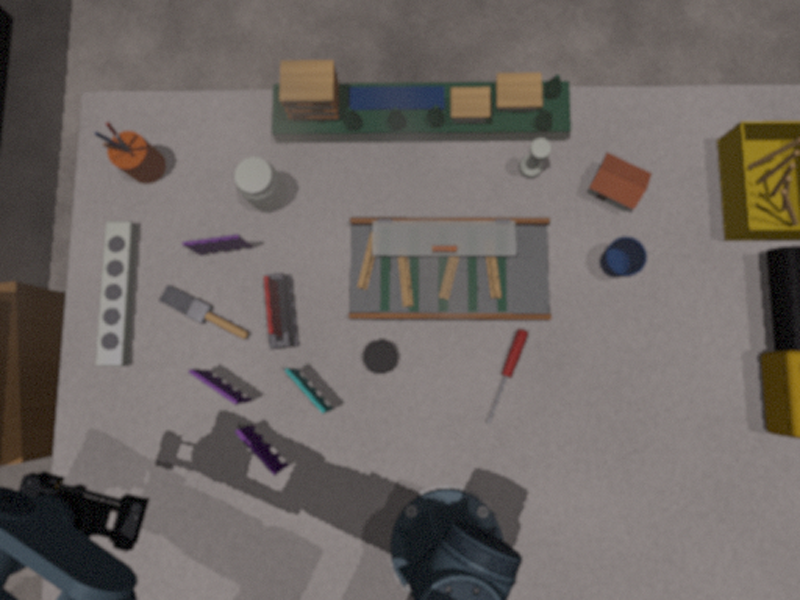

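View pics/a_wrist.png

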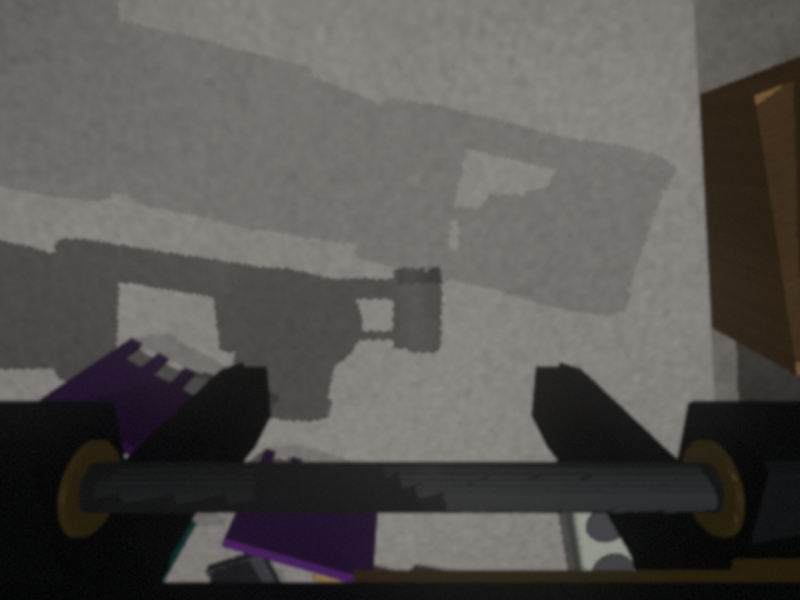

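Top view (800x600 scale): the board is centred at (450,268), with rods at (366,262), (405,280), (449,278) and (493,277). The flap spans cols 373-516 and its orange bar is at (445,248). The red comb stands in the grey holder at (275,310).

Possible mix-ups for the comb are purple at (213,243), (220,386) and (262,448), and turquoise at (307,388). None of those is red or in the holder. I choose the red one.

```bash
cat > h.py <<'E'
import numpy as np, cv2
from rig import readout, viewer, models
from scipy.spatial.transform import Rotation as R
def P(name):
    i=viewer.camera_info(name); K=np.array(i["mtx"])
    if "cam_to_world" in i: T=np.array(i["cam_to_world"])
    else:
        s=readout.observe(); W=np.eye(4); W[:3,:3]=s["tool_rot"]; W[:3,3]=s["eef_pos"]; T=W@np.array(i["T_tool_cam"])
    return K,T
def ray(name,px):
    K,T=P(name); d=T[:3,:3]@np.linalg.inv(K)@np.array([px[0],px[1],1.]); return T[:3,3],d/np.linalg.norm(d)
def onz(name,px,z):
    o,d=ray(name,px); return o+d*(z-o[2])/d[2]
def tri(pairs):
    A=np.zeros((3,3));b=np.zeros(3)
    for n,p in pairs:
        o,d=ray(n,p); M=np.eye(3)-np.outer(d,d); A+=M;b+=M@o
    x=np.linalg.solve(A,b)
    return x
def proj(name,X,KT=None):
    K,T=KT or P(name); c=np.linalg.inv(T)@np.append(X,1); p=K@c[:3]; return p[:2]/p[2]
def cam(name,f,crop=None,scale=None):
    im=viewer.camera(name); c=im
    if crop: c=im[crop[1]:crop[3],crop[0]:crop[2]]
    s=scale or min(800/c.shape[1],600/c.shape[0])
    cv2.imwrite("pics/"+f+".png",cv2.resize(c[:,:,::-1],None,fx=s,fy=s,interpolation=cv2.INTER_CUBIC)); return im
def go(x,y,z,Rt=None):
    s=readout.observe(); Rc=s["tool_rot"]; d=Rc.T@(np.array([x,y,z])-s["eef_pos"])*1000
    r=np.zeros(3) if Rt is None else R.from_matrix(Rc.T@Rt).as_rotvec(degrees=True)
    print("shift(tool)",np.round(d,1),"rotvec",np.round(r,1))
def st():
    s=readout.observe(); print("t",round(s["clock"],2),"pos",np.round(s["eef_pos"]*1000,1),"x",np.round(s["tool_rot"][:,0],3),"z",np.round(s["tool_rot"][:,2],3),"F",np.round(s["force"],1),"M",np.round(s["moment"],2),"op",round(s["opening"]*1000,1),"q",np.round(s["qpos"],0))
E
python3 - <<'E'
from h import *
cam("top","t1",(215,125,365,215)); cam("side","s1",(195,140,300,250)); cam("side","s2",(205,225,345,310))
for q in ["lane1","lane2","lane3","lane4","lane5","flap_grip","flap_hinge","slot","comb","holder","board","rod1"]:
    a=models.pinpoint(q,"top"); b=models.pinpoint(q,"side")
    print(q,[(np.round(e["position"],1).tolist(),round(e["p"],2)) for e in a[:5]],[(np.round(e["position"],1).tolist(),round(e["p"],2)) for e in b[:5]])
    if a and b: print("   tri",np.round(tri([("top",a[0]["position"]),("side",b[0]["position"])])*1000,1))
    if a: print("   z12",[np.round(onz("top",e["position"],.012)*1000,1).tolist() for e in a[:5]],[np.round(onz("side",e["position"],.012)*1000,1).tolist() for e in b[:5]])
E
```

```text
lane1 [([246.4, 171.2], 0.9), ([322.0, 169.3], 0.89), ([282.6, 173.7], 0.86), ([302.3, 172.0], 0.72), ([264.1, 172.0], 0.62)] [([249.9, 177.7], 0.82), ([247.4, 190.6], 0.73), ([239.6, 219.5], 0.73), ([253.8, 176.7], 0.69), ([257.4, 169.9], 0.63)]
   tri [514.4 113.4 184.2]
   z12 [[551.4, 122.7, 12.0], [557.0, -121.3, 12.0], [542.9, 5.6, 12.0], [548.3, -57.9, 12.0], [548.6, 65.3, 12.0]] [[557.1, -65.3, 12.0], [549.1, 0.8, 12.0], [539.9, 136.3, 12.0], [544.7, -73.6, 12.0], [540.7, -112.4, 12.0]]
lane2 [([246.4, 171.2], 0.9), ([322.0, 169.3], 0.89), ([282.6, 173.7], 0.86), ([302.3, 172.0], 0.72), ([264.1, 172.0], 0.62)] [([249.9, 177.7], 0.82), ([247.4, 190.6], 0.73), ([239.6, 219.5], 0.73), ([253.8, 176.7], 0.69), ([257.4, 169.9], 0.63)]
   tri [514.4 113.4 184.2]
   z12 [[551.4, 122.7, 12.0], [557.0, -121.3, 12.0], [542.9, 5.6, 12.0], [548.3, -57.9, 12.0], [548.6, 65.3, 12.0]] [[557.1, -65.3, 12.0], [549.1, 0.8, 12.0], [539.9, 136.3, 12.0], [544.7, -73.6, 12.0], [540.7, -112.4, 12.0]]
lane3 [([246.4, 171.2], 0.9), ([322.0, 169.3], 0.89), ([282.6, 173.7], 0.86), ([302.3, 172.0], 0.72)
[... 2508 characters left out ...]
9)] [([245.1, 276.5], 0.88)]
   tri [464.3 340.8   8.3]
   z12 [[461.1, 339.6, 12.0]] [[466.3, 343.2, 12.0]]
board [([289.1, 174.0], 0.62)] [([248.9, 190.7], 0.91)]
   tri [546.5 -16.1  -4.6]
   z12 [[541.9, -15.3, 12.0]] [[543.9, 0.1, 12.0]]
rod1 [([317.3, 170.2], 0.73), ([391.9, 168.7], 0.66), ([235.0, 165.4], 0.59), ([286.5, 175.4], 0.54), ([260.0, 179.2], 0.47)] [([229.5, 219.7], 0.79), ([251.6, 208.5], 0.67), ([257.3, 174.6], 0.56), ([246.5, 189.6], 0.43)]
   tri [ 646.3 -146.8 -336.4]
   z12 [[554.1, -106.2, 12.0], [558.3, -344.8, 12.0], [570.6, 159.8, 12.0], [537.3, -6.9, 12.0], [525.1, 78.6, 12.0]] [[571.7, 144.7, 12.0], [513.9, 80.0, 12.0], [535.0, -87.4, 12.0], [553.4, -3.3, 12.0]]
```

View pics/t1.png

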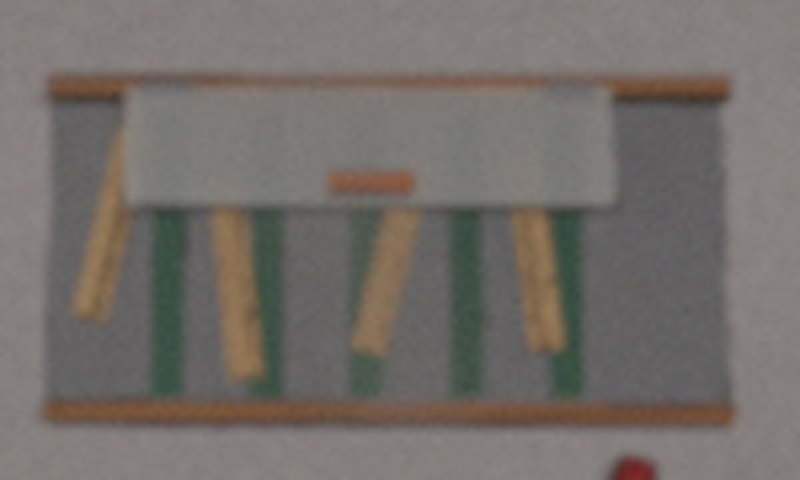

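View pics/s1.png

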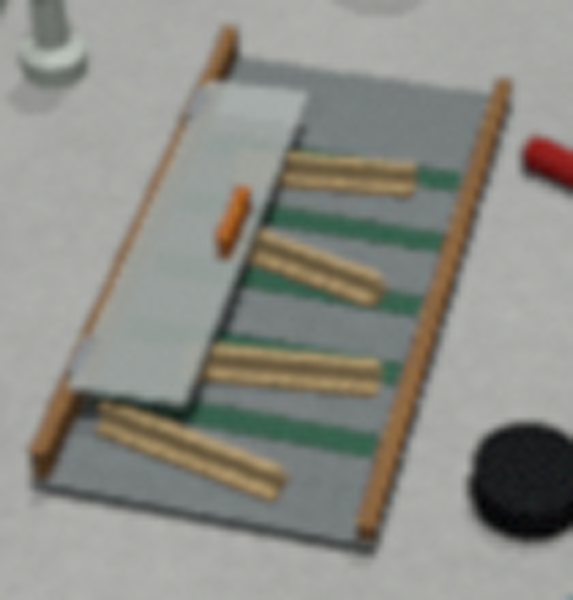

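View pics/s2.png

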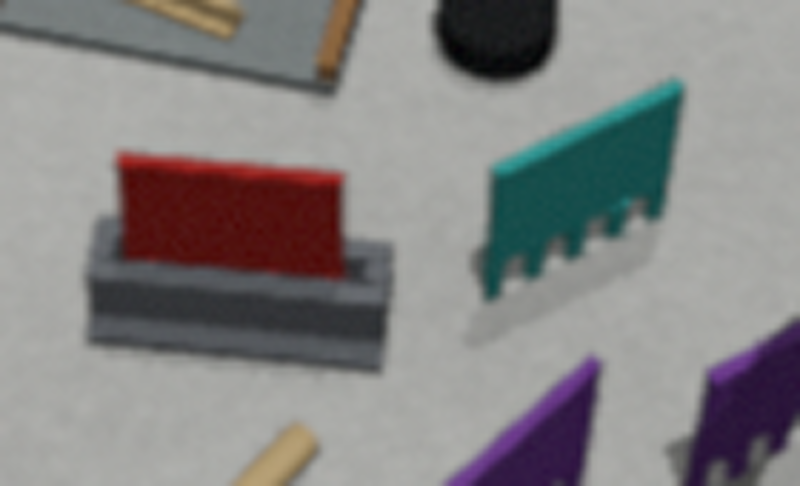

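The crops confirm it: the only red comb stands in the grey slotted holder. Turquoise and purple combs are excluded. Four rods are present. Next I move over the board for close wrist views.

```bash
python3 - <<'E'
from h import *
go(.50,-.01,.30); st()
E
```

```text
shift(tool) [-469.9  488.9  -61.3] rotvec [0. 0. 0.]
t 1.5 pos [132.1 559.6 238.7] x [ 0.23   0.973 -0.   ] z [ 0. -0. -1.] F [0.4 0.5 0.2] M [-0.02  0.04  0.01] op 88.4 q [ 65.  10.  92.  -0.  78. -12.]
```

```bash
python3 -m creep '[[[-28,29,-8],[0,0,0],0],[[-33,34,-8],[0,0,0],0],[[-33,34,-8],[0,0,0],0],[[-33,34,-8],[0,0,0],0],[[-33,34,-8],[0,0,0],0],[[-33,34,-6],[0,0,0],0],[[-33,34,-6],[0,0,0],0],[[-33,34,-6],[0,0,0],0],[[-33,34,-6],[0,0,0],0],[[-33,34,-6],[0,0,0],0],[[-33,34,-6],[0,0,0],0],[[-33,34,-6],[0,0,0],0]]' 20; python3 -c "
from h import *
st();go(.5,-.01,.3,np.array([[0,1,0],[1,0,0],[0,0,-1.]]))"
```

```text
clock: 2.7
eef_pos: [0.4428, 0.0736, 0.325]
tool_rot: [[0.219, 0.976, 0.008], [0.976, -0.219, 0.001], [0.003, 0.007, -1.0]]
force: [-0.0, 0.1, 0.1]
opening: 0.0004
t 2.7 pos [442.8  73.6 325. ] x [0.219 0.976 0.003] z [ 0.008  0.001 -1.   ] F [-0.   0.1  0.1] M [ 0.07 -0.01  0.04] op 0.4 q [ -6. -10. 103.   0.  87. -83.]
shift(tool) [-69.2  74.   25.3] rotvec [  0.4  -0.1 -12.6]
```

```bash
python3 -m creep '[[[-34,36,12],[0,0,-6.3],0],[[-35,38,12],[0,0,-6.3],0],[[0,0,0],[0,0,0],0],[[0,0,0],[0,0,0],0]]'; python3 -c "
from h import *
st();go(.5,-.01,.3,np.array([[0,1,0],[1,0,0],[0,0,-1.]]))
cam('wrist','w1')"
```

```text
clock: 3.1
eef_pos: [0.5043, -0.0096, 0.3037]
tool_rot: [[0.0, 1.0, 0.012], [1.0, -0.0, 0.0], [0.0, 0.012, -1.0]]
force: [-0.7, 0.5, 0.4]
opening: 0.0005
t 3.1 pos [504.3  -9.6 303.7] x [0. 1. 0.] z [ 0.012  0.    -1.   ] F [-0.7  0.5  0.4] M [0.02 0.07 0.02] op 0.5 q [ -15.   -2.   98.    0.   84. -105.]
shift(tool) [-0.4 -4.3  3.7] rotvec [ 0.7 -0.  -0. ]
```

View pics/w1.png

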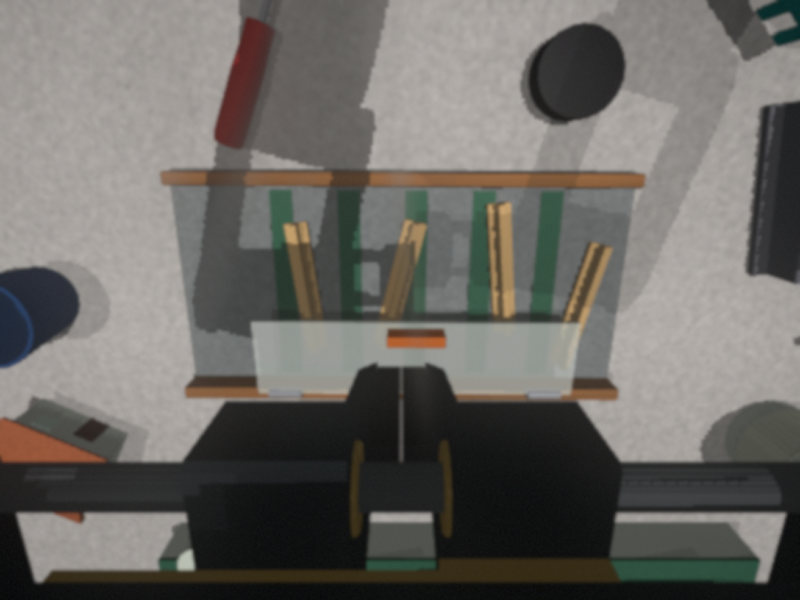

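Wrist view (800 scale): lanes at cols 281-552 (row 192), flap at rows 322-392, orange bar at (416,338), and rods at about (303,270), (404,270), (502,260) and (585,305). I extract metric positions from it.

```bash
cat > seg.py <<'E'
from h import *
def green(im,name="wrist",z=.012,minA=60):
    h=cv2.cvtColor(im,cv2.COLOR_RGB2HSV); m=((h[...,0]>60)&(h[...,0]<95)&(h[...,1]>70)).astype(np.uint8)
    return comps(m,name,z,minA)
def comps(m,name,z,minA):
    n,l,s,c=cv2.connectedComponentsWithStats(m); o=[]
    for i in range(1,n):
        if s[i,4]<minA: continue
        v,u=np.nonzero(l==i); K,T=P(name)
        d=(T[:3,:3]@np.linalg.inv(K)@np.stack([u,v,np.ones_like(u)])); 
        X=(T[:3,3][:,None]+d*((z-T[2,3])/d[2]))[:2].T
        mu=X.mean(0); U,S,V=np.linalg.svd(X-mu,full_matrices=False); a=V[0]*np.sign(V[0][0]); t=(X-mu)@V[0]
        o.append(dict(mu=mu*1000,ang=np.degrees(np.arctan2(a[1],a[0])),len=np.ptp(t)*1000,xr=(X[:,0].min()*1000,X[:,0].max()*1000),yr=(X[:,1].min()*1000,X[:,1].max()*1000),A=s[i,4],px=c[i]))
    return o
def show(o):
    for e in o: print({k:np.round(v,1).tolist() if k!='A' else int(v) for k,v in e.items()})
E
python3 - <<'E'
from seg import *
im=viewer.camera("wrist"); np.save("w1.npy",im)
h=cv2.cvtColor(im,cv2.COLOR_RGB2HSV)
for (c,r) in [(281,210),(300,260),(416,338),(500,260),(400,180),(590,290),(570,350)]: print((c,r),h[int(r/1.5625),int(c/1.5625)])
print("green");show(green(im))
w=((h[...,0]>8)&(h[...,0]<30)&(h[...,1]>80)&(h[...,2]>70)).astype(np.uint8); 
print("wood z12");show(comps(w,"wrist",.03,60))
E
```

```text
(281, 210) [74 92 94]
(300, 260) [ 18 105  95]
(416, 338) [ 10 156 150]
(500, 260) [ 18 111 119]
(400, 180) [ 13  96 143]
(590, 290) [ 18 106 123]
(570, 350) [ 22  26 177]
green
{'mu': [327.1, 295.1], 'ang': 44.8, 'len': 40.4, 'xr': [314.4, 345.3], 'yr': [273.6, 310.8], 'A': 360, 'px': [501.3, 11.6]}
{'mu': [506.9, -117.9], 'ang': -1.5, 'len': 107.2, 'xr': [462.9, 570.0], 'yr': [-125.1, -107.4], 'A': 575, 'px': [179.7, 154.2]}
{'mu': [473.4, 8.2], 'ang': 2.9, 'len': 23.4, 'xr': [462.8, 486.0], 'yr': [2.6, 12.3], 'A': 104, 'px': [269.1, 130.8]}
{'mu': [521.5, 62.2], 'ang': 0.9, 'len': 112.0, 'xr': [462.7, 574.5], 'yr': [54.4, 72.6], 'A': 769, 'px': [306.4, 164.4]}
{'mu': [516.5, 123.5], 'ang': -0.5, 'len': 110.5, 'xr': [464.0, 574.5], 'yr': [114.4, 132.5], 'A': 914, 'px': [349.5, 161.1]}
{'mu': [521.8, -55.4], 'ang': -0.8, 'len': 68.7, 'xr': [488.9, 557.6], 'yr': [-64.0, -47.8], 'A': 423, 'px': [224.2, 164.9]}
{'mu': [876.5, -10.6], 'ang': -89.3, 'len': 81.9, 'xr': [870.1, 883.6], 'yr': [-50.6, 31.3], 'A': 307, 'px': [255.5, 360.8]}
{'mu': [886.4, 317.7], 'ang': 88.7, 'len': 166.1, 'x
[... 890 characters left out ...]
 [585.1, 602.3], 'yr': [-22.9, 30.9], 'A': 430, 'px': [265.7, 216.7]}
{'mu': [647.9, -179.7], 'ang': 88.1, 'len': 76.6, 'xr': [641.1, 654.4], 'yr': [-215.8, -139.2], 'A': 354, 'px': [142.6, 250.1]}
{'mu': [650.7, 173.3], 'ang': -86.6, 'len': 52.7, 'xr': [642.6, 657.6], 'yr': [145.4, 198.1], 'A': 257, 'px': [377.8, 251.9]}
{'mu': [653.2, -83.1], 'ang': 89.6, 'len': 42.2, 'xr': [651.0, 654.4], 'yr': [-103.2, -61.0], 'A': 65, 'px': [207.3, 253.3]}
{'mu': [654.3, 76.6], 'ang': 89.8, 'len': 68.0, 'xr': [652.6, 656.0], 'yr': [42.8, 110.8], 'A': 135, 'px': [313.3, 254.0]}
{'mu': [709.6, -371.4], 'ang': 77.1, 'len': 102.8, 'xr': [678.4, 728.6], 'yr': [-412.5, -306.9], 'A': 1068, 'px': [23.9, 285.5]}
```

```bash
python3 -m creep '[[[0,0,0],[0,0,8.4],44],[[0,0,0],[0,0,8.4],44],[[0,0,0],[0,0,8.4],44],[[0,0,0],[0,0,8.4],44],[[0,0,0],[0,0,8.4],44],[[0,0,0],[0,0,8.4],44],[[0,0,0],[0,0,8.4],44],[[0,0,0],[0,0,8.4],44],[[0,0,0],[0,0,8.4],44],[[0,0,0],[0,0,8.4],44],[[0,0,0],[0,0,6],44],[[0,0,0],[0,0,0],44]]'; python3 -c "
from h import *
st();go(.58,.003,.15,np.array([[1,0,0],[0,-1,0],[0,0,-1.]]))
print(onz('wrist',(416/1.5625,322/1.5625),.046))
K,T=P('wrist');print(T[:3,3])"
```

```text
clock: 4.4
eef_pos: [0.4975, 0.0096, 0.3128]
tool_rot: [[0.999, -0.035, 0.026], [-0.035, -0.999, -0.001], [0.026, -0.0, -1.0]]
force: [-0.7, 0.4, -0.5]
opening: 0.0441
t 4.4 pos [497.5   9.6 312.8] x [ 0.999 -0.035  0.026] z [ 0.026 -0.001 -1.   ] F [-0.7  0.4 -0.5] M [-0.11  0.1  -0.  ] op 44.1 q [-13.  -4.  99.   0.  84. -11.]
shift(tool) [ 78.4   3.8 164.9] rotvec [ 0.  -1.5 -2. ]
[ 0.51520799 -0.06029818  0.046     ]
[0.495965   0.08360983 0.45766407]
```

```bash
python3 -m creep '[[[20,1,42],[0,-0.5,-0.7],44],[[20,1,42],[0,-0.5,-0.7],44],[[20,1,42],[0,-0.5,-0.6],44],[[18,1,38],[0,0,0],44],[[0,0,0],[0,0,0],44]]'; python3 -c "
from h import *
st();go(.58,.003,.15,np.array([[1,0,0],[0,-1,0],[0,0,-1.]]))
cam('wrist','w2')"
```

```text
clock: 4.9
eef_pos: [0.5821, 0.0097, 0.1516]
tool_rot: [[1.0, 0.024, 0.012], [0.024, -1.0, -0.002], [0.012, 0.003, -1.0]]
force: [-0.5, 0.4, -0.8]
opening: 0.0442
t 4.9 pos [582.1   9.7 151.6] x [1.    0.024 0.012] z [ 0.012 -0.002 -1.   ] F [-0.5  0.4 -0.8] M [-0.09  0.06  0.  ] op 44.2 q [-11.  16.  96.  -0.  67. -12.]
shift(tool) [-2.3  6.6  1.6] rotvec [ 0.2 -0.7  1.3]
```

View pics/w2.png

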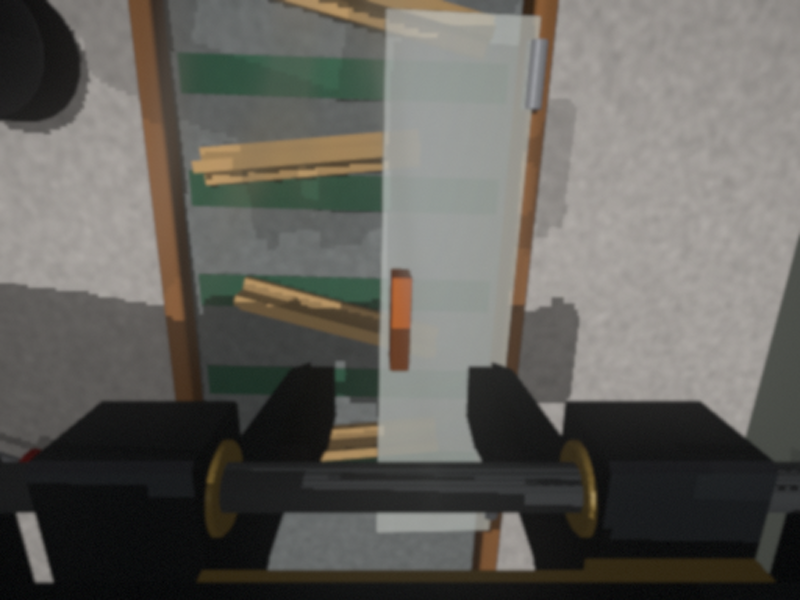

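```bash
python3 - <<'E'
from seg import *
im=viewer.camera("wrist"); h=cv2.cvtColor(im,cv2.COLOR_RGB2HSV)
w=((h[...,0]>4)&(h[...,0]<14)&(h[...,1]>130)).astype(np.uint8); print("orange@66");show(comps(w,"wrist",.066,60))
f=1/1.5625
for n,p,z in [("edge far",(386,100),.046),("edge near",(379,400),.046),("flapcorner",(386,10),.046),("flap corner near",(378,530),.046),("rail in far",(522,20),.039),("rail out",(548,110),.039),("rail top inner",(525,200),.039),("lane5 c",(190,74),.012),("lane4 c",(195,193),.012),("lane3",(204,292),.012),("lane2",(212,380),.012),("lane5 r",(380,76),.012)]:
    print(n,np.round(onz("wrist",(p[0]*f,p[1]*f),z)*1000,1))
st()
E
```

```text
orange@66
{'mu': [470.6, 130.4], 'ang': 84.1, 'len': 31.7, 'xr': [467.3, 475.0], 'yr': [112.4, 143.5], 'A': 342, 'px': [90.6, 21.8]}
{'mu': [643.6, 97.1], 'ang': 82.9, 'len': 13.9, 'xr': [641.9, 646.1], 'yr': [89.4, 103.1], 'A': 65, 'px': [340.5, 80.8]}
{'mu': [643.5, 73.9], 'ang': 89.3, 'len': 17.3, 'xr': [642.0, 645.1], 'yr': [64.5, 81.8], 'A': 75, 'px': [337.1, 114.0]}
{'mu': [470.8, 15.4], 'ang': 88.1, 'len': 29.4, 'xr': [466.6, 474.6], 'yr': [1.5, 30.8], 'A': 239, 'px': [110.7, 186.1]}
{'mu': [583.5, 2.5], 'ang': 89.6, 'len': 50.3, 'xr': [579.1, 588.2], 'yr': [-23.9, 26.4], 'A': 632, 'px': [254.2, 203.7]}
{'mu': [470.1, -27.3], 'ang': 79.4, 'len': 16.0, 'xr': [466.8, 474.5], 'yr': [-35.4, -20.0], 'A': 78, 'px': [115.8, 236.1]}
edge far [576.1 108.6  46. ]
edge near [574.2 -55.1  46. ]
flapcorner [575.6 147.5  46. ]
flap corner near [ 574.4 -148.7   46. ]
rail in far [641.2 146.7  39. ]
rail out [658.4 106.6  39. ]
rail top inner [651.1  61.5  39. ]
lane5 c [469.2 122.4  12. ]
lane4 c [465.5  59.2  12. ]
lane3 [465.   -0.6  12. ]
lane2 [464.4 -60.4  12. ]
lane5 r [572.3 124.   12. ]
t 5.0 pos [583.9   9.3 157.4] x [1.    0.023 0.019] z [ 0.019 -0.004 -1.   ] F [-1.6 -0.8  0.6] M [-0.08  0.03 -0.03] op 44.0 q [-11.  16.  96.  -0.  68. -12.]
```

```bash
python3 -c "
from h import *
go(.5835,.0025,.053,np.array([[1,0,0],[0,-1,0],[0,0,-1.]]))"
```

```text
shift(tool) [ -2.6   6.3 104.4] rotvec [ 0.2 -1.1  1.3]
```

```bash
python3 -m creep '[[[-2.6,6.3,20],[0,-1.1,1.3],44],[[0,0,30],[0,0,0],44],[[0,0,30],[0,0,0],44],[[0,0,12],[0,0,0],44],[[0,0,0],[0,0,0],44]]'; python3 -c "
from h import *
go(.5835,.0025,.053,np.array([[1,0,0],[0,-1,0],[0,0,-1.]]));cam('side','s3',(195,100,320,200))"
```

```text
clock: 5.5
eef_pos: [0.5896, 0.0027, 0.0812]
tool_rot: [[1.0, 0.007, 0.025], [0.008, -1.0, -0.009], [0.025, 0.009, -1.0]]
force: [1.0, 0.1, 1.0]
opening: 0.0441
shift(tool) [-6.9 -0.1 28.1] rotvec [ 0.5 -1.4  0.4]
```

View pics/s3.png

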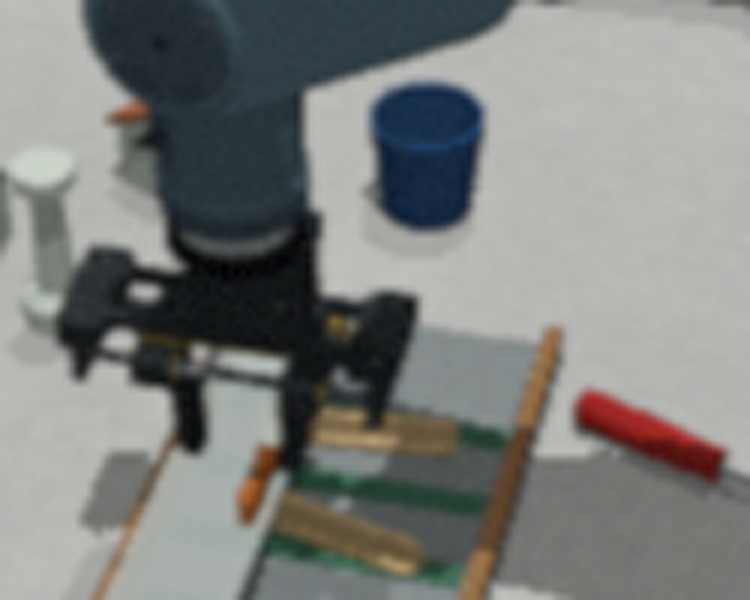

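```bash
python3 -m creep '[[[-3.5,0,14],[0.3,-0.8,0.2],44],[[-3.5,0,13],[0.2,-0.6,0.2],44],[[0,0,0],[0,0,0],44],[[0,0,0],[0,0,0],44]]'; python3 -c "
from h import *
st();go(.5835,.0025,.052,np.array([[1,0,0],[0,-1,0],[0,0,-1.]]))"
```

```text
clock: 5.95
eef_pos: [0.5866, 0.002, 0.0587]
tool_rot: [[1.0, 0.001, 0.008], [0.001, -1.0, -0.002], [0.008, 0.002, -1.0]]
force: [0.6, 0.2, -0.5]
opening: 0.0441
t 5.95 pos [586.6   2.   58.7] x [1.    0.001 0.008] z [ 0.008 -0.002 -1.   ] F [ 0.6  0.2 -0.5] M [-0.08  0.04  0.03] op 44.1 q [-11.  24.  98.  -0.  58. -11.]
shift(tool) [-3.1 -0.5  6.6] rotvec [ 0.1 -0.5  0. ]
```

```bash
python3 -m creep '[[[-3.5,0,8],[0,-0.5,0],30],[[0,0,0],[0,0,0],14],[[0,0,0],[0,0,0],0],[[0,0,0],[0,0,0],0],[[0,0,0],[0,0,0],0],[[0,0,0],[0,0,0],0]]' 12; python3 -c "
from h import *
st()"
```

```text
clock: 6.55
eef_pos: [0.5824, 0.0019, 0.0497]
tool_rot: [[1.0, 0.001, -0.002], [0.001, -1.0, -0.002], [-0.002, 0.002, -1.0]]
force: [0.4, -1.0, -2.6]
opening: 0.0104
t 6.55 pos [582.4   1.9  49.7] x [ 1.     0.001 -0.002] z [-0.002 -0.002 -1.   ] F [ 0.4 -1.  -2.6] M [-0.13  0.04 -0.  ] op 10.4 q [-11.  25.  98.  -0.  57. -11.]
```

```bash
python3 -m creep '[[[0.9,0,-4.3],[0,-4,0],0],[[0.9,0,-4.3],[0,-4,0],0],[[0.9,0,-4.3],[0,-4,0],0],[[0,0,0],[0,0,0],0]]' 15; cat >> h.py <<'E'
H=np.array([.6444,.0019,.040])
def fl():
    s=readout.observe(); Rc=s["tool_rot"]; a=np.degrees(np.arctan2(-Rc[0,2],-Rc[2,2])); h=s["eef_pos"]+Rc@np.array([.062,0,.0097]); print("theta",round(a,1),"hinge err mm",np.round((h-H)*1000,1),"in tool",np.round(Rc.T@(H-h)*1000,1))
E
python3 -c "
from h import *
st();fl()"
```

```text
clock: 6.95
eef_pos: [0.5851, 0.0019, 0.061]
tool_rot: [[0.976, -0.0, -0.218], [-0.001, -1.0, -0.002], [-0.218, 0.002, -0.976]]
force: [-3.9, -0.1, 1.3]
opening: 0.0096
t 6.95 pos [585.1   1.9  61. ] x [ 0.976 -0.001 -0.218] z [-0.218 -0.002 -0.976] F [-3.9 -0.1  1.3] M [-0.13  0.61 -0.11] op 9.6 q [-10.  32.  87.  -2.  74.  -9.]
theta 12.6 hinge err mm [-0.9 -0.  -1.9] in tool [ 0.5 -0.  -2.1]
```

```bash
python3 -m creep '[[[1.6,0,-7.5],[0,-6,0],0],[[1.4,0,-6.6],[0,-6,0],0],[[1.4,0,-6.6],[0,-6,0],0],[[1.4,0,-6.6],[0,-6,0],0]]' 15;python3 -c "
from h import *
st();fl()"
```

```text
clock: 7.35
eef_pos: [0.5987, 0.0019, 0.0833]
tool_rot: [[0.8, -0.0, -0.6], [-0.002, -1.0, -0.001], [-0.6, 0.002, -0.8]]
force: [-1.2, -0.7, -3.9]
opening: 0.0098
t 7.35 pos [598.7   1.9  83.3] x [ 0.8   -0.002 -0.6  ] z [-0.6   -0.001 -0.8  ] F [-1.2 -0.7 -3.9] M [-0.27 -0.29  0.07] op 9.8 q [ -8.  49.  63.  -5. 105.  -8.]
theta 36.8 hinge err mm [-1.9 -0.1 -1.6] in tool [ 0.5 -0.1 -2.4]
```

```bash
python3 -m creep '[[[1.6,0,-7.6],[0,-6,0],0],[[1.4,0,-6.8],[0,-6,0],0],[[1.4,0,-6.8],[0,-6,0],0],[[1.4,0,-6.6],[0,-6,0],0]]' 15;python3 -c "
from h import *
st();fl()"
```

```text
clock: 7.75
eef_pos: [0.6212, 0.0018, 0.0983]
tool_rot: [[0.474, -0.0, -0.88], [-0.001, -1.0, -0.0], [-0.88, 0.001, -0.474]]
force: [-4.2, -3.1, -1.2]
opening: 0.0099
t 7.75 pos [621.2   1.8  98.3] x [ 0.474 -0.001 -0.88 ] z [-0.88  -0.    -0.474] F [-4.2 -3.1 -1.2] M [-0.45  0.08  0.54] op 9.9 q [ -7.  70.  35.  -9. 136. -10.]
theta 61.7 hinge err mm [-2.3 -0.2 -0.9] in tool [ 0.3 -0.2 -2.5]
```

```bash
python3 -m creep '[[[0,0,0],[0,0,0],30],[[0,0,0],[0,0,0],30],[[0,0,-12],[0,0,0],30],[[0,0,-20],[0,0,0],30],[[0,0,-20],[0,0,0],30],[[-20,0,-20],[0,0,0],30],[[-40,0,-10],[0,4,0],10],[[-40,0,0],[0,8,0],0]]' 15;python3 -c "
from h import *
st();cam('side','s4',(170,80,330,200))"
```

```text
clock: 8.55
eef_pos: [0.6342, 0.0008, 0.1914]
tool_rot: [[0.609, 0.003, -0.793], [0.008, -1.0, 0.002], [-0.793, -0.007, -0.61]]
force: [2.1, -0.5, 1.3]
opening: 0.0159
t 8.55 pos [634.2   0.8 191.4] x [ 0.609  0.008 -0.793] z [-0.793  0.002 -0.61 ] F [ 2.1 -0.5  1.3] M [-0.03 -0.28  0.02] op 15.9 q [ -8.  59.  39.  -8. 134. -11.]
```

View pics/s4.png

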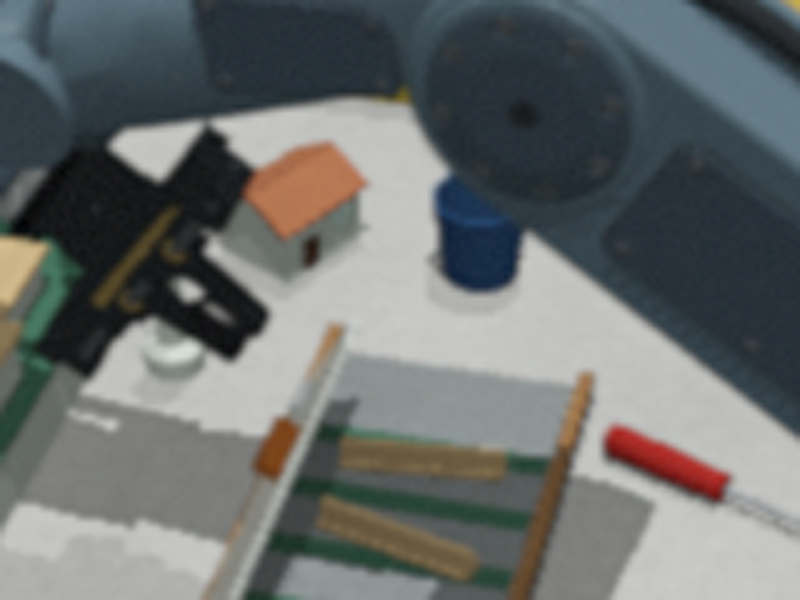

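```bash
python3 -m creep '[[[-18,0,17],[0,8,0],0],[[-20,0,14],[0,8,0],0],[[-20,0,12],[0,8,0],0],[[-22,0,6],[0,8,0],0],[[-20,0,0],[0,8,0],0],[[-10,0,0],[0,8,0],0],[[0,0,0],[0,0,0],0]]' 15;python3 -c "
from h import *
st();go(.57,0.015,.085,np.array([[1,0,0],[0,-1,0],[0,0,-1.]]))"
```

```text
clock: 9.3
eef_pos: [0.5046, 0.0012, 0.215]
tool_rot: [[0.998, 0.005, -0.063], [0.006, -1.0, 0.007], [-0.063, -0.007, -0.998]]
force: [0.1, 0.2, 0.3]
opening: 0.0006
t 9.3 pos [504.6   1.2 215. ] x [ 0.998  0.006 -0.063] z [-0.063  0.007 -0.998] F [0.1 0.2 0.3] M [-0.08  0.04 -0.  ] op 0.6 q [-13.   5. 101.  -0.  78. -13.]
shift(tool) [ 73.5 -12.5 125.7] rotvec [-0.4  3.6  0.3]
```

```bash
python3 -m creep '[[[30,0,35],[0,3.5,0],0],[[20,0,35],[0,0,0],0],[[0,0,35],[0,0,0],0],[[0,0,20],[0,0,0],0],[[0,0,0],[0,0,0],0]]' 15;python3 -c "
from h import *
st();go(.57,0.0,.085,np.array([[1,0,0],[0,-1,0],[0,0,-1.]]))"
```

```text
clock: 9.8
eef_pos: [0.5619, 0.0006, 0.0917]
tool_rot: [[1.0, 0.006, 0.018], [0.006, -1.0, 0.002], [0.018, -0.002, -1.0]]
force: [0.4, -0.9, -0.4]
opening: 0.0004
t 9.8 pos [561.9   0.6  91.7] x [1.    0.006 0.018] z [ 0.018  0.002 -1.   ] F [ 0.4 -0.9 -0.4] M [-0.04  0.08  0.04] op 0.4 q [-12.  18. 101.   0.  60. -13.]
shift(tool) [8.  0.6 6.9] rotvec [-0.1 -1.   0.3]
```

```bash
python3 -m creep '[[[15,0,2],[0,-1,0],0],[[12,0,0],[0,0,0],0],[[12,0,0],[0,0,0],0],[[12,0,0],[0,0,0],0],[[12,0,0],[0,0,0],0],[[0,0,0],[0,0,0],0]]' 15;python3 -c "
from h import *
st();cam('side','s5',(170,80,330,200))"
```

```text
clock: 10.4
eef_pos: [0.6326, 0.0001, 0.0966]
tool_rot: [[1.0, 0.007, 0.002], [0.007, -1.0, 0.0], [0.002, -0.0, -1.0]]
force: [0.2, 0.3, -0.3]
opening: 0.0004
t 10.4 pos [6.326e+02 1.000e-01 9.660e+01] x [1.    0.007 0.002] z [ 0.002  0.    -1.   ] F [ 0.2  0.3 -0.3] M [-0.16  0.03 -0.01] op 0.4 q [-11.  26.  89.   0.  64. -11.]
```

View pics/s5.png

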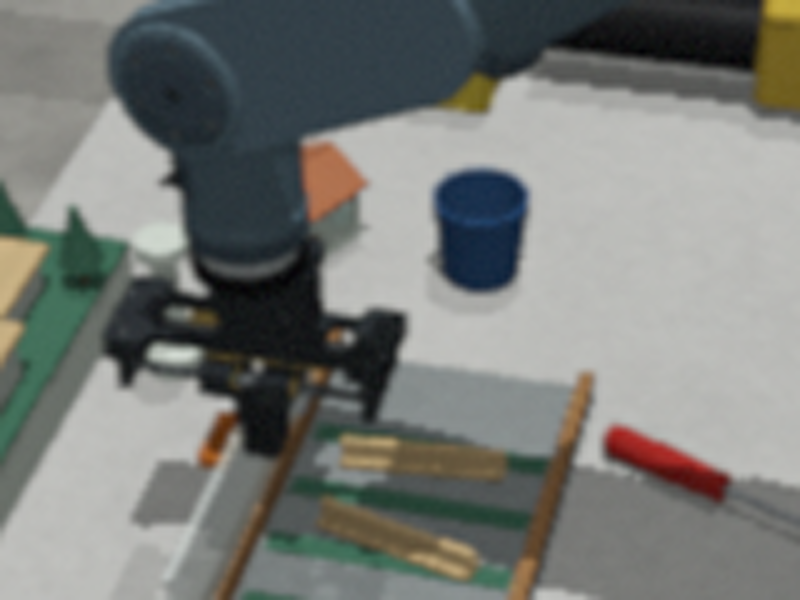

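```bash
python3 -m creep '[[[-30,0,0],[0,0,0],0],[[-40,0,-20],[0,0,0],0],[[-35,0,-35],[0,0,0],0],[[-20,-15,-38],[0,0,0],0],[[0,-30,-38],[0,0,-5],0],[[0,-40,-20],[0,0,-8.4],30],[[0,-40,0],[0,0,-8.4],30],[[0,-40,0],[0,0,-8.4],30],[[0,0,0],[0,0,-8.4],30],[[0,0,0],[0,0,-8.4],30],[[0,0,0],[0,0,-8.4],30],[[0,0,0],[0,0,-8.4],30]]' 15;python3 -c "
from h import *
st();go(.46,0.34,.25,np.array([[0,1,0],[1,0,0],[0,0,-1.]]))"
```

```text
clock: 11.65
eef_pos: [0.47, 0.1661, 0.2625]
tool_rot: [[0.414, 0.91, 0.017], [0.91, -0.415, 0.002], [0.009, 0.015, -1.0]]
force: [0.4, -0.3, 0.5]
opening: 0.0304
t 11.65 pos [470.  166.1 262.5] x [0.414 0.91  0.009] z [ 0.017  0.002 -1.   ] F [ 0.4 -0.3  0.5] M [ 0.02 -0.    0.01] op 30.4 q [  6.  -2. 102.   0.  79. -60.]
shift(tool) [154.  -81.3  12.7] rotvec [  1.   -0.3 -24.5]
```

```bash
python3 -m creep '[[[35,-20,3],[0,0,0],30],[[38,-20,3],[0,0,0],30],[[38,-20,3],[0,0,0],30],[[38,-20,3],[0,0,0],30],[[0,0,0],[0.3,0,-8.3],30],[[0,0,0],[0.3,0,-8.3],30],[[0,0,0],[0.3,0,-8.3],30],[[0,0,0],[0,0,0],30]]' 15;python3 -c "
from h import *
st();go(.46,0.34,.25,np.array([[0,1,0],[1,0,0],[0,0,-1.]]));cam('wrist','w3')
for q in ['slot','comb','holder']: print(q,[(np.round(e['position'],1).tolist(),round(e['p'],2),np.round(onz('wrist',e['position'],.01)*1000).tolist()) for e in models.pinpoint(q,'wrist')[:3]])"
```

```text
clock: 12.45
eef_pos: [0.4568, 0.3413, 0.2565]
tool_rot: [[-0.024, 1.0, 0.011], [1.0, 0.024, 0.008], [0.007, 0.011, -1.0]]
force: [0.2, 0.0, 0.7]
opening: 0.0296
t 12.45 pos [456.8 341.3 256.5] x [-0.024  1.     0.007] z [ 0.011  0.008 -1.   ] F [0.2 0.  0.7] M [-0.02 -0.07  0.03] op 29.6 q [ 25.   8.  92.   0.  79. -67.]
shift(tool) [-1.4  3.1  6.5] rotvec [ 0.6 -0.4  1.4]
slot [([254.4, 163.8], 0.63, [463.0, 340.0, 10.0])]
comb [([334.6, 248.8], 0.8, [582.0, 454.0, 10.0]), ([192.4, 26.1], 0.69, [306.0, 267.0, 10.0]), ([255.8, 166.9], 0.58, [467.0, 341.0, 10.0])]
holder [([253.3, 160.8], 0.63, [459.0, 338.0, 10.0])]
```

View pics/w3.png

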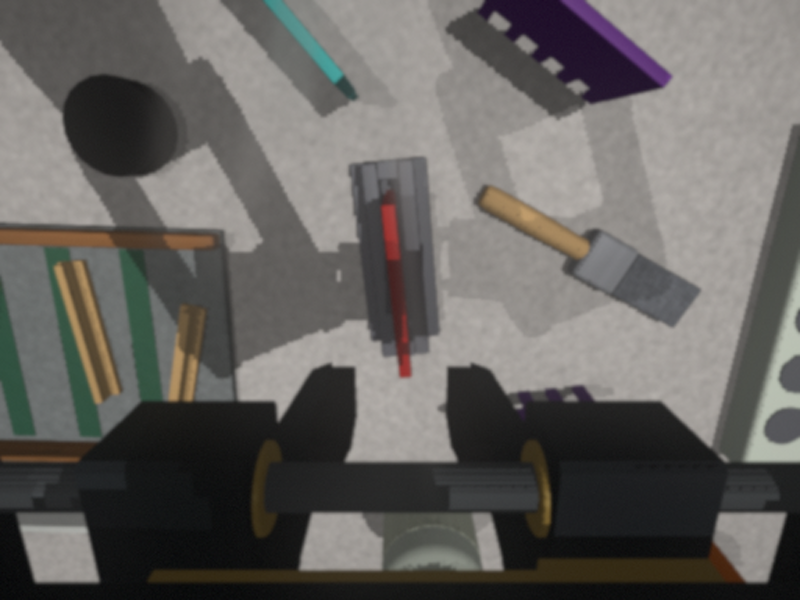

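```bash
python3 - <<'E'
from seg import *
st()
im=viewer.camera("wrist"); h=cv2.cvtColor(im,cv2.COLOR_RGB2HSV)
w=(((h[...,0]<6)|(h[...,0]>174))&(h[...,1]>120)).astype(np.uint8)
for z in (.110,.120): print(z);show(comps(w,"wrist",z,60))
f=1/1.5625
for n,p,z in [("top a",(387,205),.12),("top b",(404,375),.12),("h1",(360,163),.046),("h2",(425,157),.046),("h3",(373,340),.046),("h4",(438,334),.046),("slot a",(391,172),.046),("slot b",(404,345),.046)]:
    print(n,np.round(onz("wrist",(p[0]*f,p[1]*f),z)*1000,1))
cam("wrist","w4",(210,90,300,250))
E
```

```text
t 12.65 pos [457.1 341.  256.3] x [-0.019  1.     0.007] z [ 0.011  0.007 -1.   ] F [-0.2 -0.9 -0.2] M [ 0.05 -0.02 -0.  ] op 29.9 q [ 25.   8.  92.   0.  79. -66.]
0.11
{'mu': [457.3, 338.0], 'ang': 7.4, 'len': 112.5, 'xr': [410.1, 521.4], 'yr': [328.8, 348.0], 'A': 668, 'px': [253.1, 178.6]}
0.12
{'mu': [454.7, 338.0], 'ang': 7.4, 'len': 108.7, 'xr': [409.0, 516.5], 'yr': [329.0, 347.7], 'A': 668, 'px': [253.1, 178.6]}
top a [410.1 332.3 120. ]
top b [516.5 344.3 120. ]
h1 [389.3 311.8  46. ]
h2 [384.4 357.3  46. ]
h3 [522.7 321.2  46. ]
h4 [516.9 372.   46. ]
slot a [395.  333.6  46. ]
slot b [526.6 345.6  46. ]
```

View pics/w4.png

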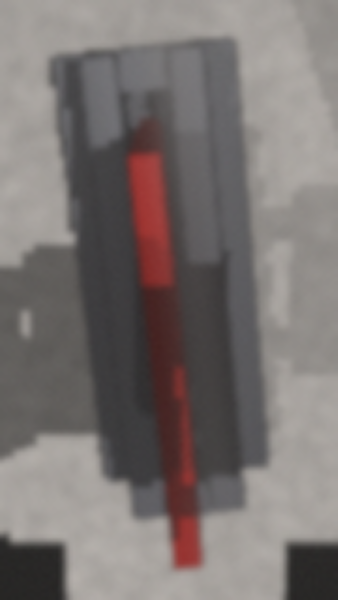

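```bash
python3 -c "
from h import *
a=np.radians(96.4);x=np.array([np.cos(a),np.sin(a),0]);z=np.array([0,0,-1.]);go(.464,.3384,.082,np.stack([x,np.cross(z,x),z],1))"
```

```text
shift(tool) [ -3.9   5.  174.1] rotvec [ 0.6 -0.4 -5.3]
```

```bash
python3 -m creep '[[[-4,5,20],[0.6,-0.4,-5.3],40],[[0,0,35],[0,0,0],40],[[0,0,35],[0,0,0],40],[[0,0,20],[0,0,0],40],[[0,0,0],[0,0,0],40]]' 15;python3 -c "
from h import *
st()
a=np.radians(96.4);x=np.array([np.cos(a),np.sin(a),0]);z=np.array([0,0,-1.]);go(.464,.3384,.082,np.stack([x,np.cross(z,x),z],1));cam('wrist','w5');cam('side','s6',(205,210,345,310))"
```

```text
clock: 13.25
eef_pos: [0.4646, 0.3369, 0.1451]
tool_rot: [[-0.108, 0.994, 0.005], [0.994, 0.108, 0.002], [0.001, 0.006, -1.0]]
force: [0.1, -0.0, 1.1]
opening: 0.0401
t 13.25 pos [464.6 336.9 145.1] x [-0.108  0.994  0.001] z [ 0.005  0.002 -1.   ] F [ 0.1 -0.   1.1] M [ 0.04 -0.03  0.03] op 40.1 q [ 24.  16.  97.  -0.  67. -72.]
shift(tool) [ 1.5 -0.8 63.1] rotvec [ 0.3 -0.1 -0.2]
```

View pics/w5.png

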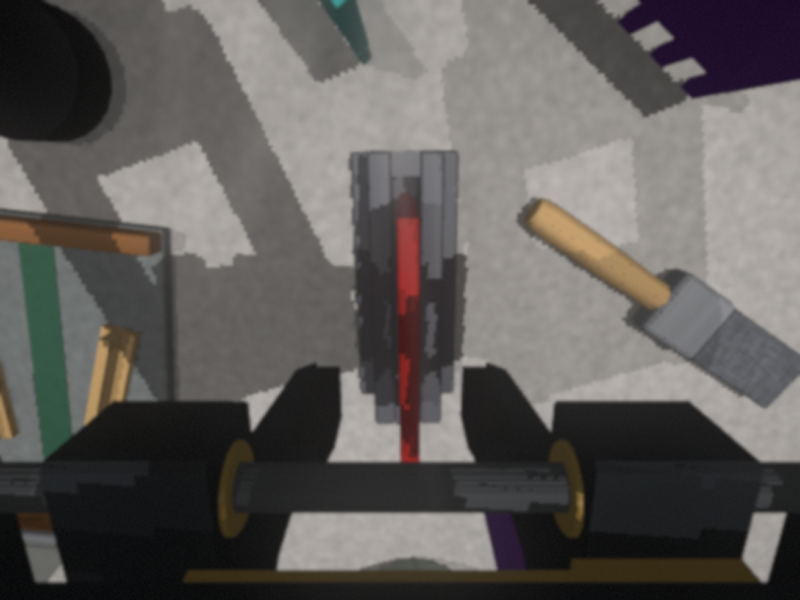

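View pics/s6.png

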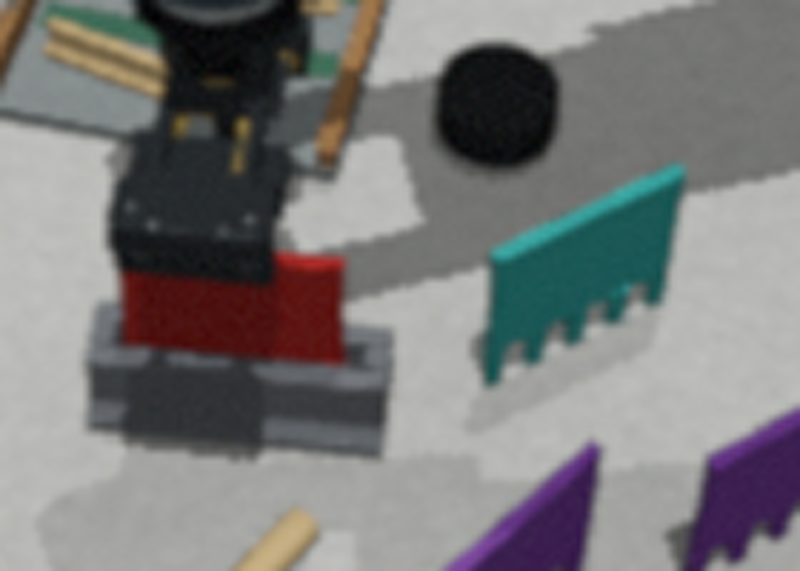

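```bash
python3 -m creep '[[[1.5,-1,28],[0.3,0,0],40],[[0,0,24],[0,0,0],40],[[0,0,18],[0,0,0],40],[[0,0,0],[0,0,0],40],[[0,0,0],[0,0,0],40]]' 15;python3 -c "
from h import *
st()
a=np.radians(96.4);x=np.array([np.cos(a),np.sin(a),0]);z=np.array([0,0,-1.]);go(.464,.3384,.082,np.stack([x,np.cross(z,x),z],1));cam('wrist','w6')"
```

```text
clock: 13.85
eef_pos: [0.4732, 0.3429, 0.0874]
tool_rot: [[-0.107, 0.994, 0.021], [0.994, 0.107, 0.01], [0.008, 0.022, -1.0]]
force: [-0.2, 0.1, 0.7]
opening: 0.0401
t 13.85 pos [473.2 342.9  87.4] x [-0.107  0.994  0.008] z [ 0.021  0.01  -1.   ] F [-0.2  0.1  0.7] M [ 0.01 -0.02  0.02] op 40.1 q [ 24.  21.  98.   0.  60. -72.]
shift(tool) [-3.5 -9.7  5.1] rotvec [ 1.2 -0.5 -0.3]
```

View pics/w6.png

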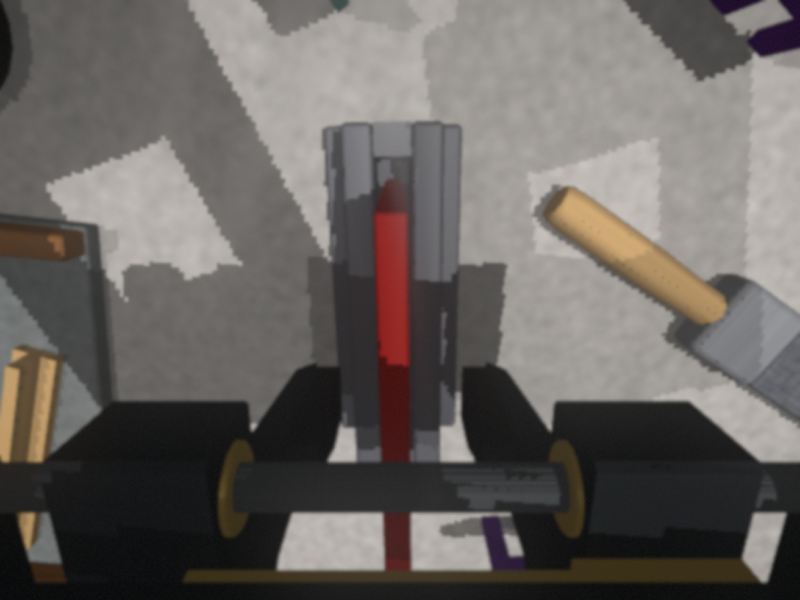

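```bash
python3 -m creep '[[[-3.5,-10,5],[1.2,-0.5,-0.3],40],[[0,0,0],[0,0,0],40],[[0,0,0],[0,0,0],40]]' 15;python3 -c "
from h import *
st()
a=np.radians(96.4);x=np.array([np.cos(a),np.sin(a),0]);z=np.array([0,0,-1.]);go(.464,.3384,.082,np.stack([x,np.cross(z,x),z],1))"
```

```text
clock: 14.2
eef_pos: [0.4649, 0.339, 0.0857]
tool_rot: [[-0.112, 0.994, 0.004], [0.994, 0.112, 0.001], [0.0, 0.005, -1.0]]
force: [-0.2, -0.5, -0.2]
opening: 0.0403
t 14.2 pos [464.9 339.   85.7] x [-0.112  0.994  0.   ] z [ 0.004  0.001 -1.   ] F [-0.2 -0.5 -0.2] M [ 0.06 -0.04  0.04] op 40.3 q [ 24.  21.  99.  -0.  60. -72.]
shift(tool) [-0.5 -1.   3.7] rotvec [ 0.3 -0.   0.1]
```

Good. I close on the comb.

```bash
python3 -m creep '[[[-0.5,-1,4],[0.3,0,0],40],[[0,0,0],[0,0,0],20],[[0,0,0],[0,0,0],0],[[0,0,0],[0,0,0],0],[[0,0,0],[0,0,0],0],[[0,0,0],[0,0,0],0],[[0,0,0],[0,0,0],0]]' 40;python3 -c "
from h import *
st()"
```

```text
clock: 14.9
eef_pos: [0.4643, 0.3384, 0.082]
tool_rot: [[-0.112, 0.994, -0.0], [0.994, 0.112, 0.0], [0.001, -0.0, -1.0]]
force: [0.2, 0.7, -0.5]
opening: 0.0078
t 14.9 pos [464.3 338.4  82. ] x [-0.112  0.994  0.001] z [-0.  0. -1.] F [ 0.2  0.7 -0.5] M [ 0.03 -0.03 -0.02] op 7.8 q [ 24.  21.  99.   0.  60. -72.]
```

```bash
python3 -m creep '[[[0,0,-12],[0,0,0],0],[[0,0,-20],[0,0,0],0],[[0,0,-25],[0,0,0],0],[[0,0,-30],[0,0,0],0],[[0,0,-30],[0,0,0],0],[[0,0,-30],[0,0,0],0],[[0,0,-20],[0,0,0],0],[[0,0,0],[0,0,0],0],[[0,0,0],[0,0,0],0]]' 45;python3 -c "
from h import *
st();cam('side','s7',(170,100,370,310));cam('top','t7',(140,110,380,270))"
```

```text
clock: 15.8
eef_pos: [0.4626, 0.3378, 0.259]
tool_rot: [[-0.113, 0.994, -0.002], [0.994, 0.113, -0.0], [0.0, -0.002, -1.0]]
force: [-0.2, -0.4, -1.2]
opening: 0.0079
t 15.8 pos [462.6 337.8 259. ] x [-0.113  0.994  0.   ] z [-0.002 -0.    -1.   ] F [-0.2 -0.4 -1.2] M [ 0.07 -0.01 -0.05] op 7.9 q [ 24.   9.  91.   0.  80. -72.]
```

View pics/s7.png

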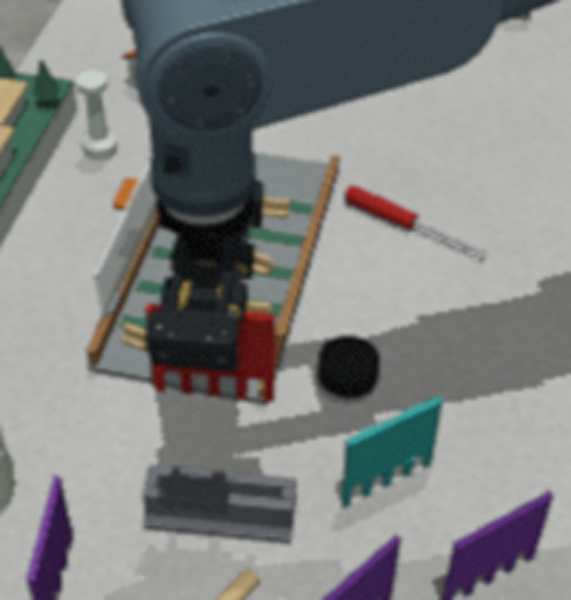

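View pics/t7.png

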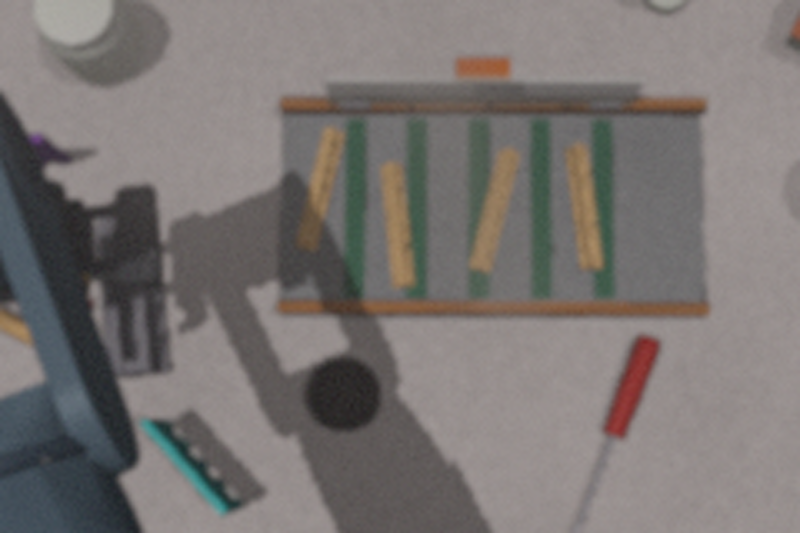

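```bash
python3 - <<'E'
from h import *
cam('side','s8',(215,190,275,250))
s=readout.observe(); n=s["tool_rot"][:,0]; p0=s["eef_pos"]
def pl(px):
    o,d=ray('side',px); t=((p0-o)@n)/(d@n); return np.round((s["tool_rot"].T@(o+d*t-p0))*1000,1)
for k,p in {"bl":(158,388),"br":(268,400),"tl":(152,308),"tr":(272,315)}.items(): print(k,pl((170+p[0]/2.857,100+p[1]/2.857)))
E
```

```text
bl [-0.  52.6 73.7]
br [  0.  -48.3  76.5]
tl [ -0.   50.2 -33.5]
tr [  0.  -52.  -37.3]
```

View pics/s8.png

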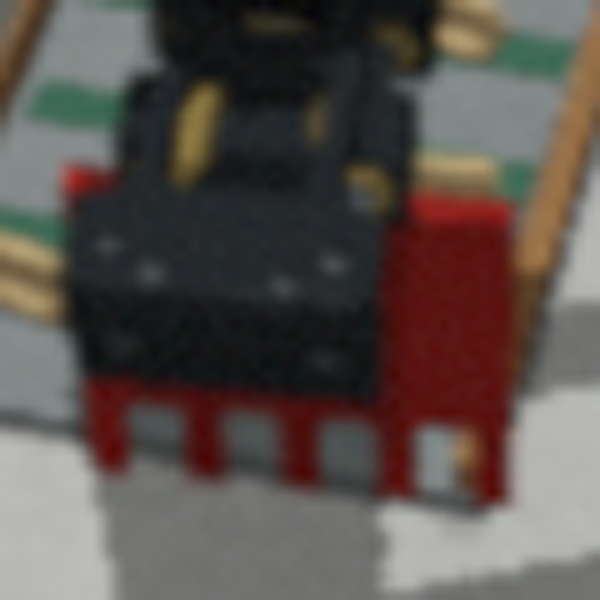

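```bash
python3 -m creep '[[[-25,4,0],[0,0,2],0],[[-40,4,0],[0,0,2],0],[[-40,4,0],[0,0,2],0],[[-40,4,-4],[0,0,0],0],[[-40,4,-4],[0,0,0],0],[[-40,4,-4],[0,0,0],0],[[-40,4,-4],[0,0,0],0],[[-40,4,-4],[0,0,0],0],[[-30,0,-4],[0,0,0],0],[[0,0,0],[0,0,0],0],[[0,0,0],[0,0,0],0]]' 45;python3 -c "
from h import *
st();go(.50,-.01,.27,np.array([[0,1,0],[1,0,0],[0,0,-1.]]));im=cam('wrist','w7')
np.save('w7.npy',im)
from seg import *
show(green(im))
h=cv2.cvtColor(im,cv2.COLOR_RGB2HSV)
w=((h[...,0]>8)&(h[...,0]<30)&(h[...,1]>80)&(h[...,2]>70)).astype(np.uint8)
print('wood');show(comps(w,'wrist',.022,100))"
```

```text
clock: 17.05
eef_pos: [0.4964, -0.0082, 0.2651]
tool_rot: [[-0.006, 0.999, -0.033], [1.0, 0.006, -0.001], [-0.001, -0.033, -0.999]]
force: [-0.8, 1.1, -1.1]
opening: 0.0079
t 17.05 pos [496.4  -8.2 265.1] x [-0.006  1.    -0.001] z [-0.033 -0.001 -0.999] F [-0.8  1.1 -1.1] M [ 0.04 -0.07 -0.05] op 7.9 q [ -14.    0.  100.   -1.   82. -105.]
shift(tool) [-1.9  3.4 -5.1] rotvec [-1.9  0.1  0.3]
{'mu': [304.6, 265.7], 'ang': -79.5, 'len': 25.9, 'xr': [301.6, 309.9], 'yr': [255.4, 281.3], 'A': 123, 'px': [497.0, 2.8]}
{'mu': [322.6, 279.7], 'ang': -72.1, 'len': 13.9, 'xr': [317.0, 327.5], 'yr': [271.9, 286.3], 'A': 95, 'px': [505.9, 20.4]}
{'mu': [544.1, -118.0], 'ang': 0.3, 'len': 164.8, 'xr': [461.3, 626.1], 'yr': [-125.9, -107.9], 'A': 1239, 'px': [175.0, 200.2]}
{'mu': [472.4, 8.2], 'ang': 6.9, 'len': 23.4, 'xr': [463.0, 486.1], 'yr': [4.3, 11.1], 'A': 85, 'px': [269.9, 148.4]}
{'mu': [546.9, 61.7], 'ang': 0.6, 'len': 162.3, 'xr': [462.7, 625.0], 'yr': [51.8, 71.3], 'A': 1312, 'px': [308.7, 203.2]}
{'mu': [538.6, -57.6], 'ang': -0.8, 'len': 147.6, 'xr': [466.0, 613.5], 'yr': [-66.2, 
[... 484 characters left out ...]
, 610.5], 'yr': [-112.6, -80.7], 'A': 1371, 'px': [189.5, 203.8]}
{'mu': [561.3, 154.4], 'ang': -13.3, 'len': 117.3, 'xr': [505.6, 619.5], 'yr': [131.3, 176.2], 'A': 1313, 'px': [379.3, 216.6]}
{'mu': [573.7, -26.2], 'ang': -8.0, 'len': 36.3, 'xr': [552.5, 588.0], 'yr': [-33.3, -22.4], 'A': 143, 'px': [243.2, 225.0]}
{'mu': [649.4, -211.7], 'ang': -39.9, 'len': 26.6, 'xr': [638.4, 658.8], 'yr': [-221.0, -200.9], 'A': 118, 'px': [111.0, 275.1]}
{'mu': [690.7, -70.8], 'ang': -8.1, 'len': 78.4, 'xr': [662.5, 740.5], 'yr': [-76.4, -62.4], 'A': 195, 'px': [212.5, 301.3]}
{'mu': [763.7, -351.6], 'ang': -23.9, 'len': 84.5, 'xr': [736.9, 810.8], 'yr': [-371.4, -317.7], 'A': 821, 'px': [26.2, 343.1]}
```

View pics/w7.png

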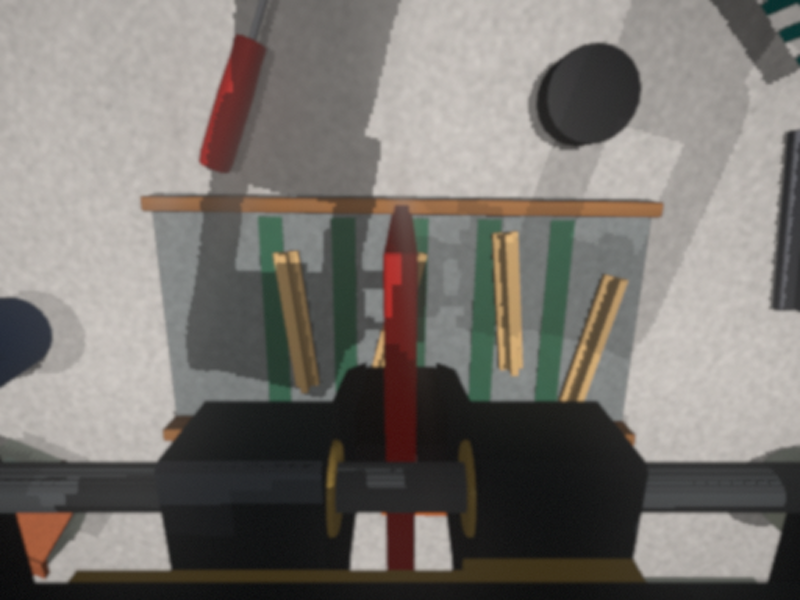

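```bash
cat >> h.py <<'E'
def lane(x,y,z,yaw=0.0):
    a=np.radians(90+yaw);xx=np.array([np.cos(a),np.sin(a),0]);zz=np.array([0,0,-1.]);st();go(x,y,z,np.stack([xx,np.cross(zz,xx),zz],1))
E
python3 -m creep '[[[-20,18,20],[-1,0,0.3],0],[[-20,18,20],[-0.9,0,0],0],[[-18,16,20],[0,0,0],0],[[0,0,0],[0,0,0],0],[[0,0,0],[0,0,0],0]]'; python3 -c "
from h import *
lane(.547,-.066,.12)"
```

```text
clock: 17.6
eef_pos: [0.5486, -0.0597, 0.1999]
tool_rot: [[-0.01, 1.0, -0.002], [1.0, 0.01, 0.002], [0.002, -0.002, -1.0]]
force: [-0.1, -0.1, -1.5]
opening: 0.0078
t 17.6 pos [548.6 -59.7 199.9] x [-0.01   1.     0.002] z [-0.002  0.002 -1.   ] F [-0.1 -0.1 -1.5] M [-0.02 -0.02  0.01] op 7.8 q [ -19.   10.   98.    0.   73. -109.]
shift(tool) [-6.4 -1.5 79.9] rotvec [-0.1 -0.1  0.6]
```

```bash
python3 -m creep '[[[-6.4,-1.5,25],[0,0,0.6],0],[[0,0,28],[0,0,0],0],[[0,0,20],[0,0,0],0],[[0,0,0],[0,0,0],0],[[0,0,0],[0,0,0],0]]'; python3 -c "
from h import *
lane(.547,-.066,.09);cam('side','s9',(195,120,320,220))"
```

```text
clock: 18.1
eef_pos: [0.5477, -0.0595, 0.1292]
tool_rot: [[-0.007, 1.0, 0.002], [1.0, 0.007, 0.002], [0.002, 0.002, -1.0]]
force: [0.6, 0.3, -1.8]
opening: 0.0081
t 18.1 pos [547.7 -59.5 129.2] x [-0.007  1.     0.002] z [ 0.002  0.002 -1.   ] F [ 0.6  0.3 -1.8] M [ 0.02  0.04 -0.03] op 8.1 q [ -19.   14.  101.    0.   65. -109.]
shift(tool) [-6.5 -0.8 39.2] rotvec [ 0.1 -0.1  0.4]
```

View pics/s9.png

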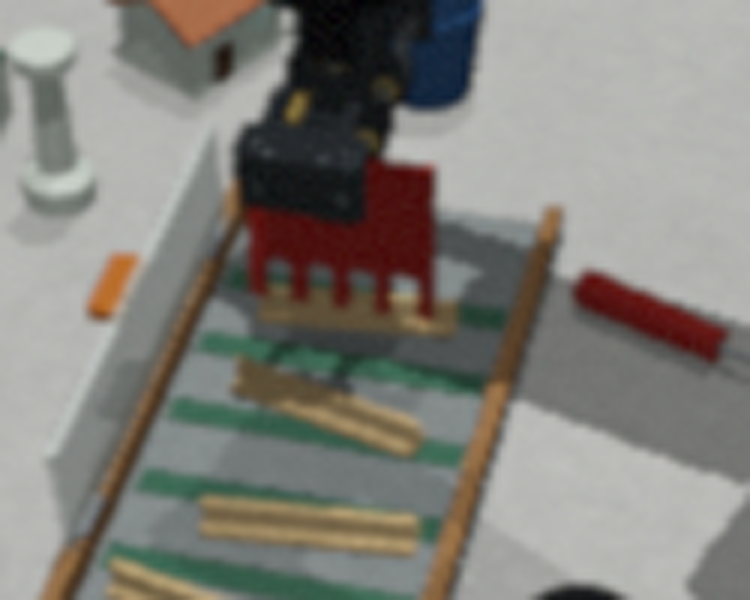

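```bash
python3 -m creep '[[[0,0,22],[0,0,0.4],0],[[0,0,14],[0,0,0],0],[[0,0,0],[0,0,0],0],[[0,0,0],[0,0,0],0]]'; python3 -c "
from h import *
lane(.547,-.066,.09)"; python3 -m creep '[[[0,0,3],[0,0,0],0],[[0,0,0],[0,0,0],0],[[0,0,0],[0,0,0],0]]';python3 -c "
from h import *
lane(.547,-.066,.09)"
```

```text
clock: 18.55
eef_pos: [0.5514, -0.0592, 0.0983]
tool_rot: [[-0.002, 1.0, 0.011], [1.0, 0.002, -0.001], [-0.001, 0.011, -1.0]]
force: [-0.2, 0.5, -0.9]
opening: 0.0076
t 18.55 pos [551.4 -59.2  98.3] x [-0.002  1.    -0.001] z [ 0.011 -0.001 -1.   ] F [-0.2  0.5 -0.9] M [0.09 0.01 0.03] op 7.6 q [ -18.   17.  102.    0.   61. -109.]
shift(tool) [-6.8 -4.5  8.2] rotvec [0.6 0.1 0.1]
clock: 18.85
eef_pos: [0.5529, -0.0597, 0.0974]
tool_rot: [[-0.002, 1.0, 0.014], [1.0, 0.002, -0.002], [-0.002, 0.014, -1.0]]
force: [-0.4, 0.5, -0.8]
opening: 0.0076
t 18.85 pos [552.9 -59.7  97.4] x [-0.002  1.    -0.002] z [ 0.014 -0.002 -1.   ] F [-0.4  0.5 -0.8] M [-0.01  0.04  0.02] op 7.6 q [ -18.   17.  102.    0.   60. -109.]
shift(tool) [-6.3 -6.   7.3] rotvec [0.8 0.1 0.1]
```

```bash
python3 -m creep '[[[0,-5,6],[0.8,0,0],0],[[0,0,0],[0,0,0],0],[[0,0,0],[0,0,0],0]]';python3 -c "
from h import *
lane(.547,-.066,.09)";python3 -m creep '[[[0,0,4],[0.2,0,0],0],[[0,0,0],[0,0,0],0],[[0,0,0],[0,0,0],0]]';python3 -c "
from h import *
lane(.547,-.066,.09)"
```

```text
clock: 19.15
eef_pos: [0.5478, -0.0599, 0.0913]
tool_rot: [[-0.002, 1.0, -0.0], [1.0, 0.002, -0.002], [-0.002, -0.0, -1.0]]
force: [-0.3, -0.8, -0.8]
opening: 0.0075
t 19.15 pos [547.8 -59.9  91.3] x [-0.002  1.    -0.002] z [-0.    -0.002 -1.   ] F [-0.3 -0.8 -0.8] M [0.02 0.04 0.02] op 7.5 q [ -19.   18.  102.   -0.   60. -109.]
shift(tool) [-6.1 -0.8  1.3] rotvec [-0.   0.1  0.1]
clock: 19.45
eef_pos: [0.5476, -0.0599, 0.0867]
tool_rot: [[-0.002, 1.0, -0.004], [1.0, 0.002, -0.002], [-0.002, -0.004, -1.0]]
force: [0.4, -0.2, -1.1]
opening: 0.0075
t 19.45 pos [547.6 -59.9  86.7] x [-0.002  1.    -0.002] z [-0.004 -0.002 -1.   ] F [ 0.4 -0.2 -1.1] M [ 0.01 -0.02 -0.05] op 7.5 q [ -18.   18.  102.   -0.   60. -108.]
shift(tool) [-6.1 -0.7 -3.2] rotvec [-0.2  0.1  0.1]
```

```bash
python3 -m creep '[[[0,0,1.5],[-0.2,0,0],0],[[0,0,0],[0,0,0],0]]';python3 -m creep '[[[0,0,1.5],[0,0,0],0],[[0,0,0],[0,0,0],0]]';python3 -m creep '[[[0,0,1.5],[0,0,0],0],[[0,0,0],[0,0,0],0]]';python3 -c "
from h import *
lane(.547,-.066,.09);cam('side','s10',(195,120,295,200))"
```

```text
clock: 19.65
eef_pos: [0.5476, -0.0599, 0.0851]
tool_rot: [[-0.002, 1.0, -0.001], [1.0, 0.002, -0.002], [-0.002, -0.001, -1.0]]
force: [-0.2, -0.0, -1.6]
opening: 0.0071
clock: 19.85
eef_pos: [0.5481, -0.0601, 0.0841]
tool_rot: [[-0.002, 1.0, 0.001], [1.0, 0.002, -0.003], [-0.003, 0.001, -1.0]]
force: [-0.2, -0.7, -0.8]
opening: 0.0077
clock: 20.05
eef_pos: [0.5486, -0.0604, 0.0843]
tool_rot: [[-0.002, 1.0, 0.001], [1.0, 0.002, -0.003], [-0.003, 0.001, -1.0]]
force: [-0.0, 0.8, -1.0]
opening: 0.008
t 20.05 pos [548.6 -60.4  84.3] x [-0.002  1.    -0.003] z [ 0.001 -0.003 -1.   ] F [-0.   0.8 -1. ] M [ 0.04 -0.04 -0.02] op 8.0 q [ -19.   18.  102.   -0.   60. -109.]
shift(tool) [-5.6 -1.6 -5.7] rotvec [0.1 0.2 0.1]
```

View pics/s10.png

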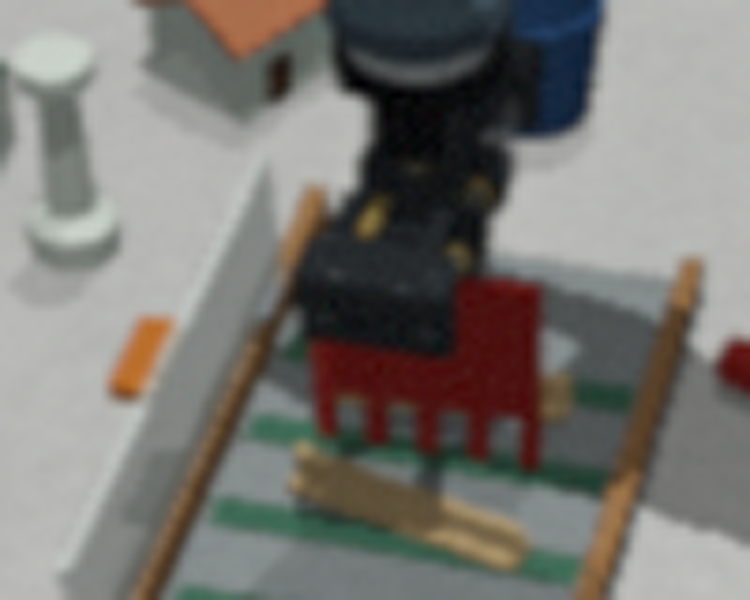

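```bash
python3 -m creep '[[[0,-1,-2.5],[0,0,0.1],0],[[-6,0,0],[0,0,0],0],[[-6,0,0],[0,0,0],0],[[-6,0,0],[0,0,0],0],[[-5,0,0],[0,0,0],0],[[-5,0,0],[0,0,0],0],[[0,0,0],[0,0,0],0]]';python3 -c "
from h import *
lane(.547,-.105,.0865);cam('wrist','w8')"
```

```text
clock: 20.8
eef_pos: [0.5471, -0.0912, 0.086]
tool_rot: [[0.0, 1.0, 0.0], [1.0, -0.0, -0.003], [-0.003, 0.0, -1.0]]
force: [-0.7, 0.3, -1.4]
opening: 0.0078
t 20.8 pos [547.1 -91.2  86. ] x [ 0.     1.    -0.003] z [ 0.    -0.003 -1.   ] F [-0.7  0.3 -1.4] M [ 0.01 -0.04 -0.05] op 7.8 q [ -22.   18.  102.   -0.   60. -112.]
shift(tool) [-13.8  -0.1  -0.5] rotvec [ 0.   0.2 -0. ]
```

View pics/w8.png

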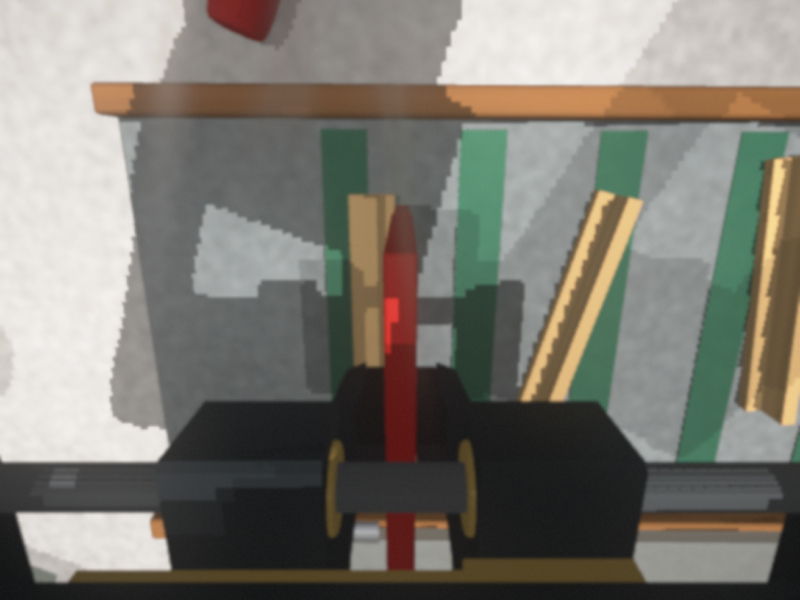

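```bash
python3 -m creep '[[[-5,0,0],[0,0,0],0],[[-4,0,0],[0,0,0],0],[[-3,0,0],[0,0,0],0],[[0,0,0],[0,0,0],0],[[0,0,0],[0,0,0],0]]';python3 -c "
from h import *
lane(.547,-.105,.0865);cam('wrist','w9',(180,70,300,250),4)"
```

```text
clock: 21.35
eef_pos: [0.5469, -0.1037, 0.0859]
tool_rot: [[-0.0, 1.0, 0.0], [1.0, 0.0, -0.003], [-0.003, 0.0, -1.0]]
force: [-0.7, 0.4, -1.4]
opening: 0.0077
t 21.35 pos [ 546.9 -103.7   85.9] x [-0.     1.    -0.003] z [ 0.    -0.003 -1.   ] F [-0.7  0.4 -1.4] M [ 0.06  0.   -0.04] op 7.7 q [ -23.   19.  101.   -0.   60. -113.]
shift(tool) [-1.3  0.1 -0.6] rotvec [0.  0.1 0. ]
```

View pics/w9.png

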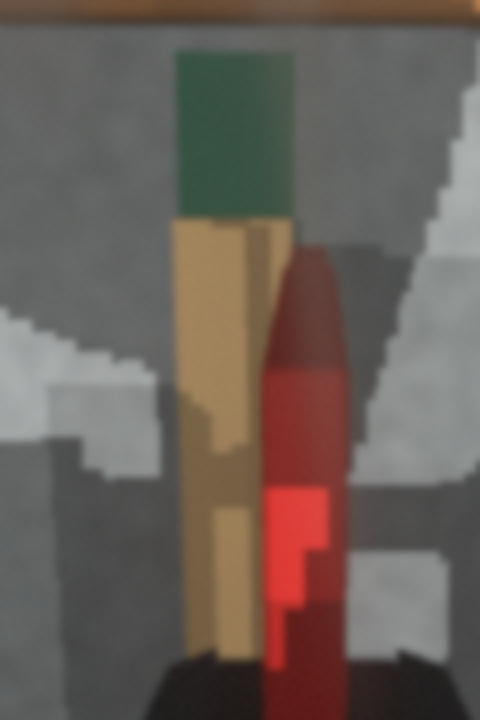

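```bash
python3 -m creep '[[[6,0,0],[0,0,0],0],[[3,0,-10],[0,0,0],0],[[0,0,-25],[0,0,0],0],[[10,0,-30],[0,0,0],0],[[30,0,0],[0,0,0],0],[[35,0,0],[0,0,0],0],[[35,0,0],[0,0,0],0],[[25,0,0],[0,0,0],0],[[0,0,0],[0,0,0],0],[[0,0,0],[0,0,0],0]]';python3 -c "
from h import *
lane(.547,.035,.0865);cam('wrist','w10')"
```

```text
clock: 22.4
eef_pos: [0.548, 0.0488, 0.1602]
tool_rot: [[-0.002, 1.0, 0.006], [1.0, 0.002, -0.003], [-0.003, 0.006, -1.0]]
force: [0.1, 0.8, -1.5]
opening: 0.0078
t 22.4 pos [548.   48.8 160.2] x [-0.002  1.    -0.003] z [ 0.006 -0.003 -1.   ] F [ 0.1  0.8 -1.5] M [0.06 0.01 0.03] op 7.8 q [ -7.  12. 100.  -0.  68. -97.]
shift(tool) [-13.6  -1.5  73.7] rotvec [0.4 0.2 0.1]
```

View pics/w10.png

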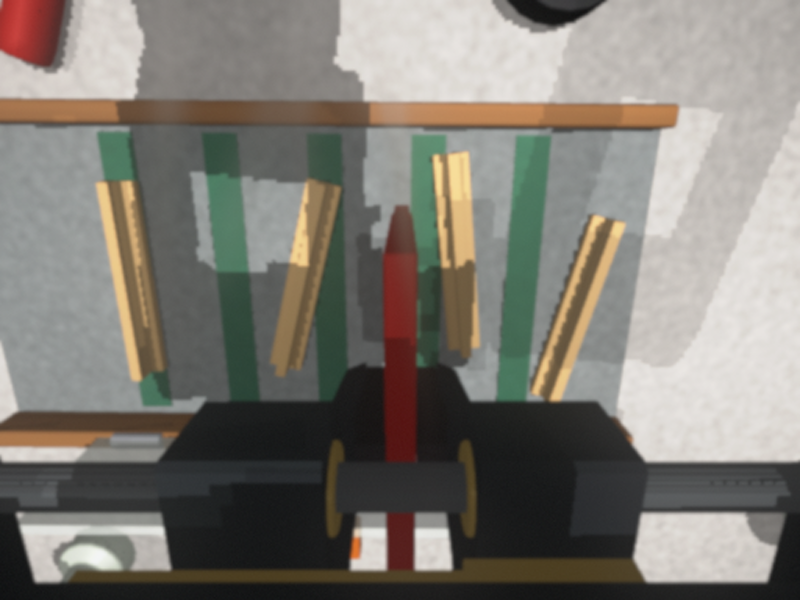

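```bash
python3 -m creep '[[[-14,-1,10],[0.3,0,0],0],[[-4,0,25],[0,0,0],0],[[0,0,22],[0,0,0],0],[[0,0,12],[0,0,0],0],[[0,0,0],[0,0,0],0],[[0,0,0],[0,0,0],0]]';python3 -c "
from h import *
lane(.547,.03,.0865)"
```

```text
clock: 23.05
eef_pos: [0.5475, 0.0203, 0.0879]
tool_rot: [[0.006, 1.0, 0.001], [1.0, -0.006, -0.005], [-0.005, 0.001, -1.0]]
force: [0.4, -0.2, -1.5]
opening: 0.0078
t 23.05 pos [547.5  20.3  87.9] x [ 0.006  1.    -0.005] z [ 0.001 -0.005 -1.   ] F [ 0.4 -0.2 -1.5] M [ 0.04 -0.01 -0.05] op 7.8 q [ -10.   18.  102.   -0.   60. -100.]
shift(tool) [ 9.7 -0.6  1.4] rotvec [ 0.   0.3 -0.3]
```

```bash
python3 -c "
from h import *
cam('wrist','w11');cam('side','s11',(195,120,295,200))"
```

```text
(no output)
```

View pics/w11.png

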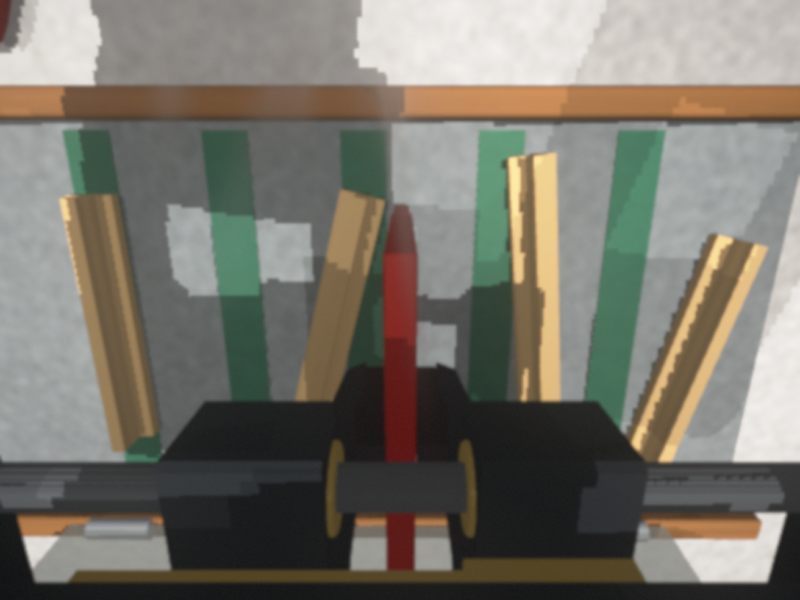

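View pics/s11.png

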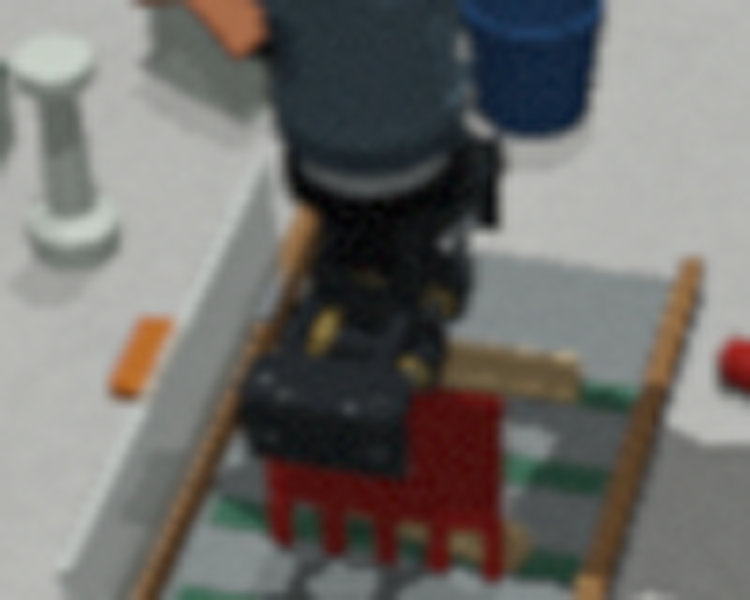

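```bash
python3 -m creep '[[[-4,0,1],[0,0.2,-0.3],0],[[-6,0,0.3],[0,0,0],0],[[-6,0,0],[0,0,0],0],[[-6,0,0],[0,0,0],0],[[-6,0,0],[0,0,0],0],[[-6,0,0],[0,0,0],0],[[-6,0,0],[0,0,0],0],[[-6,0,0],[0,0,0],0],[[-5,0,0],[0,0,0],0],[[0,0,0],[0,0,0],0]]';python3 -c "
from h import *
lane(.547,-.0435,.0865)"
```

```text
clock: 24.15
eef_pos: [0.55, -0.0354, 0.0904]
tool_rot: [[-0.001, 1.0, 0.007], [1.0, 0.001, -0.003], [-0.003, 0.007, -1.0]]
force: [0.8, 0.4, -1.2]
opening: 0.0077
t 24.15 pos [550.  -35.4  90.4] x [-0.001  1.    -0.003] z [ 0.007 -0.003 -1.   ] F [ 0.8  0.4 -1.2] M [0.02 0.03 0.03] op 7.7 q [ -16.   17.  102.   -0.   60. -106.]
shift(tool) [-8.1 -3.1  3.9] rotvec [0.4 0.1 0.1]
```

```bash
python3 -c "
from h import *
cam('wrist','w12',(170,70,310,250),3.3)"
```

```text
(no output)
```

View pics/w12.png

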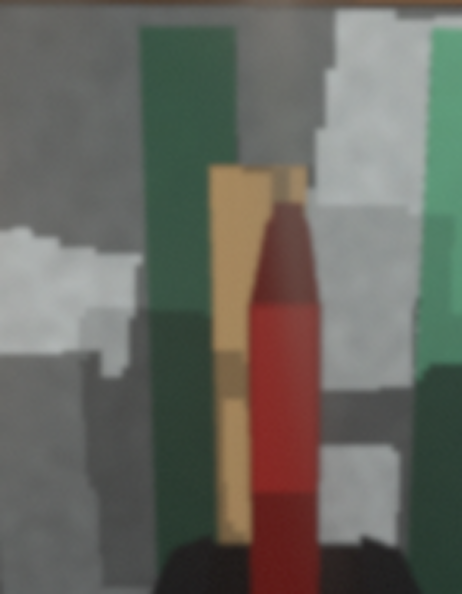

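```bash
python3 -m creep '[[[0,0,-5],[0,0,0],0],[[10,-2,-2],[0.3,0,0],0],[[12,0,0],[0,0,0],0],[[0,0,4],[0,0,0],0],[[0,-1,9],[0.2,0,0],0],[[0,0,0],[0,0,0],0],[[0,0,0],[0,0,0],0]]';python3 -c "
from h import *
lane(.547,-.0435,.0855);cam('wrist','w13',(170,70,310,250),3.3)"
```

```text
clock: 24.9
eef_pos: [0.5467, -0.0094, 0.084]
tool_rot: [[-0.004, 1.0, -0.002], [1.0, 0.004, -0.002], [-0.002, -0.002, -1.0]]
force: [-0.6, -0.6, 0.4]
opening: 0.0079
t 24.9 pos [546.7  -9.4  84. ] x [-0.004  1.    -0.002] z [-0.002 -0.002 -1.   ] F [-0.6 -0.6  0.4] M [-0.05  0.12  0.  ] op 7.9 q [ -13.   18.  103.   -0.   60. -103.]
shift(tool) [-34.1   0.2  -1.5] rotvec [-0.1  0.1  0.2]
```

View pics/w13.png

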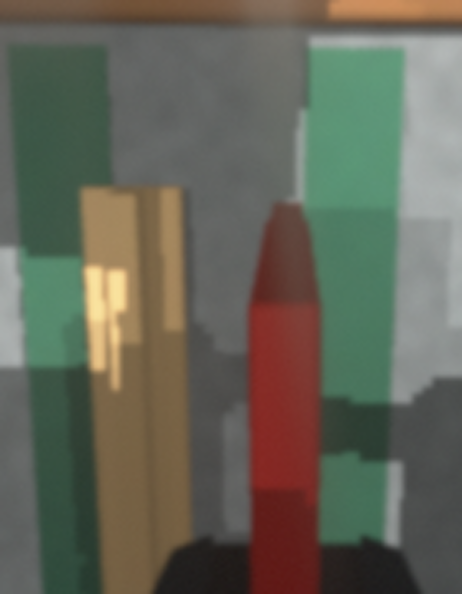

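```bash
python3 -m creep '[[[-5,0,-2],[0,0,0],0],[[-5,0,0],[0,0,0],0],[[-5,0,0],[0,0,0],0],[[-5,0,0],[0,0,0],0],[[0,0,0],[0,0,0],0]]';python3 -c "
from h import *
lane(.547,-.0435,.0855)"
```

```text
clock: 25.45
eef_pos: [0.5467, -0.0323, 0.0862]
tool_rot: [[-0.003, 1.0, -0.002], [1.0, 0.003, -0.002], [-0.002, -0.002, -1.0]]
force: [-0.7, 0.1, -1.0]
opening: 0.0075
t 25.45 pos [546.7 -32.3  86.2] x [-0.003  1.    -0.002] z [-0.002 -0.002 -1.   ] F [-0.7  0.1 -1. ] M [ 0.03  0.   -0.05] op 7.5 q [ -16.   18.  102.   -0.   60. -106.]
shift(tool) [-11.2   0.3   0.7] rotvec [-0.1  0.1  0.1]
```

```bash
python3 -m creep '[[[-4,0,0.3],[0,0,0.1],0],[[-4,0,0],[0,0,0],0],[[-3,0,0],[0,0,0],0],[[0,0,0],[0,0,0],0],[[0,0,0],[0,0,0],0]]';python3 -c "
from h import *
lane(.547,-.0435,.0855);cam('wrist','w14',(170,70,310,250),3.3)"
```

```text
clock: 25.95
eef_pos: [0.5466, -0.0446, 0.0858]
tool_rot: [[0.0, 1.0, -0.002], [1.0, -0.0, -0.002], [-0.002, -0.002, -1.0]]
force: [1.0, -0.3, -1.7]
opening: 0.0074
t 25.95 pos [546.6 -44.6  85.8] x [ 0.     1.    -0.002] z [-0.002 -0.002 -1.   ] F [ 1.  -0.3 -1.7] M [-0.02  0.01 -0.05] op 7.4 q [ -17.   18.  102.   -0.   60. -107.]
shift(tool) [1.1 0.4 0.3] rotvec [-0.1  0.1 -0. ]
```

View pics/w14.png

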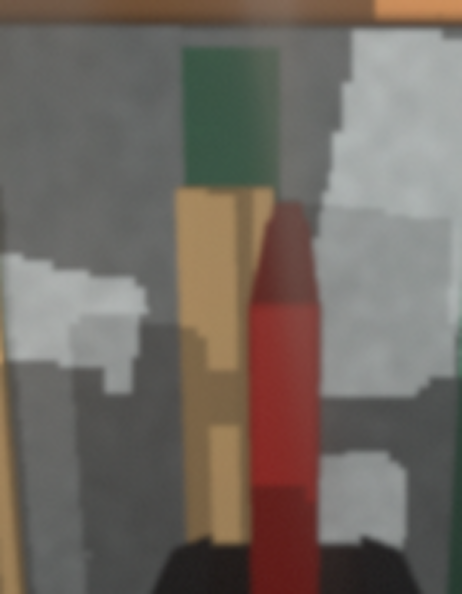

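```bash
python3 -m creep '[[[6,0,0],[0,0,0],0],[[3,0,-10],[0,0,0],0],[[0,0,-25],[0,0,0],0],[[10,0,-30],[0,0,0],0],[[30,0,0],[0,0,0],0],[[35,0,0],[0,0,0],0],[[35,0,0],[0,0,0],0],[[30,-10,0],[0,0,0],0],[[0,0,0],[0,0,0],0],[[0,0,0],[0,0,0],0]]';python3 -c "
from h import *
lane(.537,.112,.0865);im=cam('wrist','w15')
from seg import *
h=cv2.cvtColor(im,cv2.COLOR_RGB2HSV)
w=((h[...,0]>8)&(h[...,0]<30)&(h[...,1]>80)&(h[...,2]>70)).astype(np.uint8)
show(comps(w,'wrist',.022,300))"
```

```text
clock: 27.0
eef_pos: [0.5377, 0.1136, 0.1602]
tool_rot: [[-0.002, 1.0, 0.004], [1.0, 0.002, -0.002], [-0.002, 0.004, -1.0]]
force: [0.7, -1.3, -2.1]
opening: 0.0077
t 27.0 pos [537.7 113.6 160.2] x [-0.002  1.    -0.002] z [ 0.004 -0.002 -1.   ] F [ 0.7 -1.3 -2.1] M [-0.03 -0.02 -0.  ] op 7.7 q [ -0.  12. 100.  -0.  68. -90.]
shift(tool) [-1.5 -1.  73.7] rotvec [0.3 0.1 0.1]
{'mu': [451.3, 45.2], 'ang': 89.6, 'len': 305.9, 'xr': [445.1, 458.0], 'yr': [-109.6, 196.3], 'A': 4786, 'px': [178.5, 85.7]}
{'mu': [526.6, 81.8], 'ang': 6.0, 'len': 118.2, 'xr': [471.5, 589.4], 'yr': [66.8, 97.2], 'A': 2623, 'px': [223.6, 170.0]}
{'mu': [546.4, -113.3], 'ang': -2.4, 'len': 125.0, 'xr': [486.3, 610.5], 'yr': [-127.7, -100.2], 'A': 3243, 'px': [19.0, 190.2]}
{'mu': [550.7, 158.8], 'ang': -11.8, 'len': 102.9, 'xr': [505.8, 609.1], 'yr': [139.7, 177.3], 'A': 1943, 'px': [305.2, 195.2]}
{'mu': [567.2, -25.0], 'ang': -1.2, 'len': 127.3, 'xr': [512.4, 639.3], 'yr': [-38.4, -13.8], 'A': 2436, 'px': [114.8, 210.9]}
{'mu': [650.8, -84.3], 'ang': 88.5, 'len': 94.3, 'xr': [646.5, 655.0], 'yr': [-139.7, -45.3], 'A': 445, 'px': [69.1, 286.5]}
{'mu': [748.6, -71.9], 'ang': -78.4, 'len': 71.2, 'xr': [737.5, 757.6], 'yr': [-124.9, -55.6], 'A': 307, 'px': [95.1, 360.8]}
```

View pics/w15.png

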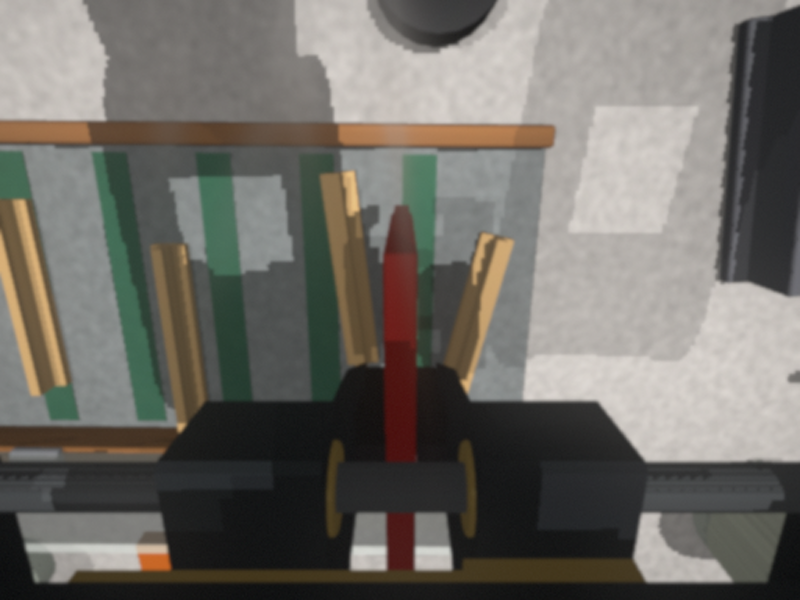

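Rod C was knocked out of lane 2: it now lies at y≈-25, around pixel (180,330) in the picture. I'll redo it after this one. Next I comb rod B.

```bash
python3 -m creep '[[[-1,-1,16],[0.2,0,0],0],[[0,0,25],[0,0,0],0],[[0,0,20],[0,0,0],0],[[0,0,10],[0,0,0],0],[[0,0,0],[0,0,0],0],[[0,0,0],[0,0,0],0]]';python3 -c "
from h import *
lane(.537,.112,.086)"
```

```text
clock: 27.65
eef_pos: [0.5375, 0.1068, 0.0841]
tool_rot: [[0.006, 1.0, -0.0], [1.0, -0.006, -0.002], [-0.002, -0.0, -1.0]]
force: [0.6, -0.0, -0.8]
opening: 0.0073
t 27.65 pos [537.5 106.8  84.1] x [ 0.006  1.    -0.002] z [-0.    -0.002 -1.   ] F [ 0.6 -0.  -0.8] M [ 0.01 -0.03 -0.03] op 7.3 q [ -1.  18. 102.  -0.  60. -91.]
shift(tool) [ 5.2 -0.5 -1.9] rotvec [-0.   0.1 -0.3]
```

```bash
python3 -m creep '[[[-5,0,-2],[0,0,-0.3],0],[[-5,0,0],[0,0,0],0],[[-5,0,0],[0,0,0],0],[[-4,0,0],[0,0,0],0],[[0,0,0],[0,0,0],0]]';python3 -c "
from h import *
lane(.537,.0763,.0855)"
```

```text
clock: 28.15
eef_pos: [0.5397, 0.0853, 0.0894]
tool_rot: [[0.0, 1.0, 0.005], [1.0, -0.0, -0.003], [-0.003, 0.005, -1.0]]
force: [0.1, -0.2, -1.7]
opening: 0.0076
t 28.15 pos [539.7  85.3  89.4] x [ 0.     1.    -0.003] z [ 0.005 -0.003 -1.   ] F [ 0.1 -0.2 -1.7] M [ 0.06  0.01 -0.03] op 7.6 q [ -3.  17. 103.  -0.  60. -93.]
shift(tool) [-9.  -2.7  3.9] rotvec [ 0.3  0.2 -0. ]
```

```bash
python3 -c "
from h import *
cam('wrist','w16',(170,70,310,250),3.3)"
```

```text
(no output)
```

View pics/w16.png

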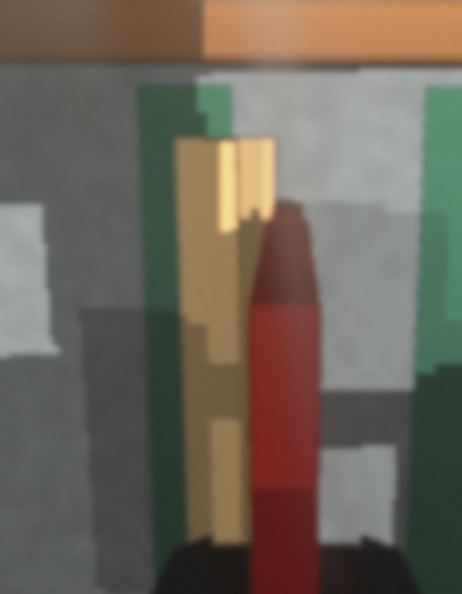

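```bash
python3 -m creep '[[[0,-2,3],[0.3,0,0],0],[[-4,0,0],[0,0,0],0],[[-3,0,0],[0,0,0],0],[[0,0,0],[0,0,0],0],[[0,0,0],[0,0,0],0]]';python3 -c "
from h import *
lane(.537,.0763,.0855);cam('wrist','w17',(170,70,310,250),3.3)"
```

```text
clock: 28.7
eef_pos: [0.5374, 0.0783, 0.0861]
tool_rot: [[-0.0, 1.0, -0.001], [1.0, 0.0, -0.003], [-0.003, -0.001, -1.0]]
force: [-0.8, 0.1, -1.8]
opening: 0.0079
t 28.7 pos [537.4  78.3  86.1] x [-0.     1.    -0.003] z [-0.001 -0.003 -1.   ] F [-0.8  0.1 -1.8] M [ 0.07 -0.05  0.05] op 7.9 q [ -4.  17. 103.  -0.  60. -94.]
shift(tool) [-2.  -0.4  0.6] rotvec [-0.   0.1  0. ]
```

View pics/w17.png

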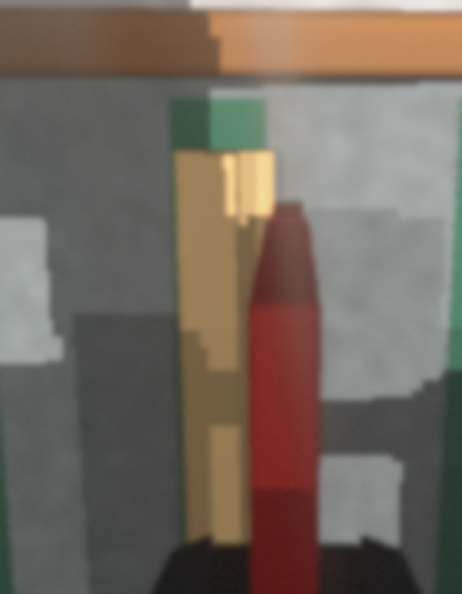

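```bash
python3 -m creep '[[[-1.7,0,0],[0,0,0],0],[[0,0,0],[0,0,0],0]]';python3 -c "
from h import *
lane(.537,.0763,.0855)"; python3 -m creep '[[[6,0,0],[0,0,0],0],[[3,0,-10],[0,0,0],0],[[0,0,-25],[0,0,0],0],[[0,0,-30],[0,0,0],0],[[30,10,0],[0,0,0],0],[[35,10,0],[0,0,0],0],[[35,0,0],[0,0,0],0],[[0,0,0],[0,0,0],0],[[0,0,0],[0,0,0],0]]';python3 -c "
from h import *
lane(.557,.186,.0865);im=cam('wrist','w18')"
```

```text
clock: 28.95
eef_pos: [0.5375, 0.0766, 0.0861]
tool_rot: [[-0.0, 1.0, -0.001], [1.0, 0.0, -0.002], [-0.002, -0.001, -1.0]]
force: [-0.6, 0.0, -1.3]
opening: 0.0078
t 28.95 pos [537.5  76.6  86.1] x [-0.     1.    -0.002] z [-0.001 -0.002 -1.   ] F [-0.6  0.  -1.3] M [-0.   -0.02 -0.05] op 7.8 q [ -4.  17. 103.  -0.  60. -94.]
shift(tool) [-0.3 -0.5  0.6] rotvec [-0.   0.1  0. ]
clock: 29.85
eef_pos: [0.5592, 0.1923, 0.1596]
tool_rot: [[-0.0, 1.0, 0.004], [1.0, 0.0, -0.001], [-0.001, 0.004, -1.0]]
force: [-0.0, 0.3, -0.3]
opening: 0.0078
t 29.85 pos [559.2 192.3 159.6] x [-0.     1.    -0.001] z [ 0.004 -0.001 -1.   ] F [-0.   0.3 -0.3] M [0.   0.01 0.03] op 7.8 q [  8.  17.  94.  -0.  69. -82.]
shift(tool) [-6.2 -2.5 73.1] rotvec [0.2 0.1 0. ]
```

View pics/w18.png

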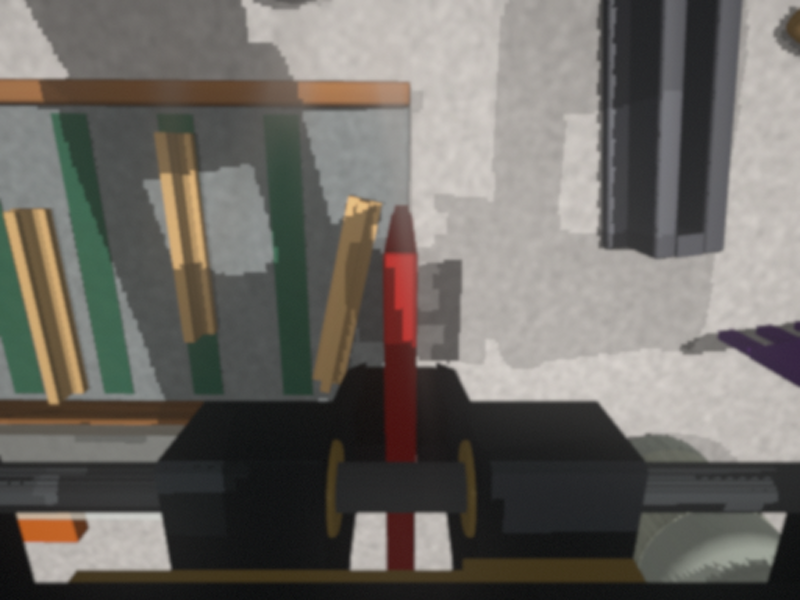

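```bash
python3 -m creep '[[[2,-2,16],[0.2,0,0],0],[[0,0,25],[0,0,0],0],[[0,0,20],[0,0,0],0],[[0,0,8],[0,0,0],0],[[0,0,0],[0,0,0],0],[[0,0,0],[0,0,0],0]]';python3 -c "
from h import *
lane(.557,.1365,.0865)"
```

```text
clock: 30.5
eef_pos: [0.5557, 0.1897, 0.0854]
tool_rot: [[0.006, 1.0, -0.003], [1.0, -0.006, -0.002], [-0.002, -0.003, -1.0]]
force: [0.4, 0.5, -0.6]
opening: 0.0076
t 30.5 pos [555.7 189.7  85.4] x [ 0.006  1.    -0.002] z [-0.003 -0.002 -1.   ] F [ 0.4  0.5 -0.6] M [ 0.01 -0.   -0.01] op 7.6 q [  7.  22.  96.  -0.  61. -82.]
shift(tool) [-53.2   1.6  -1. ] rotvec [-0.2  0.1 -0.3]
```

```bash
python3 -m creep '[[[-5,0,-0.5],[-0.1,0,-0.3],0],[[-5,0,0],[0,0,0],0],[[-5,0,0],[0,0,0],0],[[-5,0,0],[0,0,0],0],[[-5,0,0],[0,0,0],0],[[0,0,0],[0,0,0],0]]';python3 -c "
from h import *
lane(.557,.1365,.0865)"
```

```text
clock: 31.1
eef_pos: [0.5581, 0.162, 0.0896]
tool_rot: [[0.001, 1.0, 0.005], [1.0, -0.001, -0.002], [-0.002, 0.005, -1.0]]
force: [-1.2, 0.4, -1.1]
opening: 0.0073
t 31.1 pos [558.1 162.   89.6] x [ 0.001  1.    -0.002] z [ 0.005 -0.002 -1.   ] F [-1.2  0.4 -1.1] M [0.02 0.04 0.02] op 7.3 q [  5.  21.  98.  -0.  61. -85.]
shift(tool) [-25.5  -1.1   3.1] rotvec [ 0.3  0.1 -0. ]
```

```bash
python3 -m creep '[[[6,-1,0],[0.3,0,0],0],[[0,0,3.5],[0,0,0],0],[[0,0,0],[0,0,0],0]]';python3 -c "
from h import *
lane(.557,.1365,.0865);cam('wrist','w19',(170,70,310,250),3.3)"
```

```text
clock: 31.4
eef_pos: [0.5571, 0.1685, 0.086]
tool_rot: [[0.001, 1.0, -0.0], [1.0, -0.001, -0.001], [-0.001, -0.0, -1.0]]
force: [-0.5, -0.3, -1.7]
opening: 0.0077
t 31.4 pos [557.1 168.5  86. ] x [ 0.001  1.    -0.001] z [-0.    -0.001 -1.   ] F [-0.5 -0.3 -1.7] M [-0.01 -0.03 -0.01] op 7.7 q [  5.  22.  97.  -0.  61. -85.]
shift(tool) [-32.   -0.1  -0.5] rotvec [-0.   0.1 -0.1]
```

View pics/w19.png

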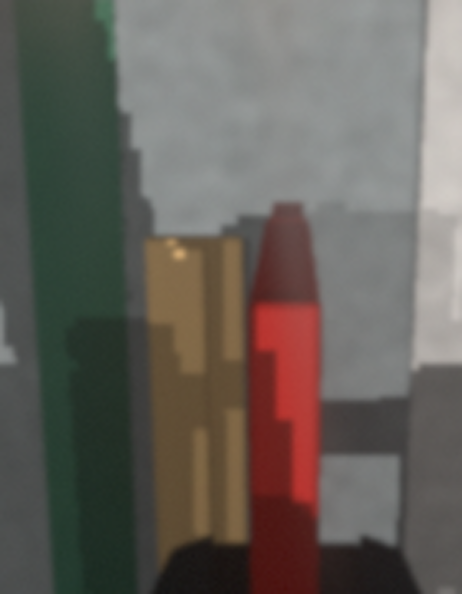

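Rod A is already nearly straight. I push it to lane 5, to TCP y≈136.5.

```bash
python3 -m creep '[[[-5,0,0],[0,0,0],0],[[-5,0,0],[0,0,0],0],[[-5,0,0],[0,0,0],0],[[-5,0,0],[0,0,0],0],[[0,0,0],[0,0,0],0]]';python3 -c "
from h import *
lane(.557,.1365,.0865);cam('wrist','w20',(170,70,310,250),3.3)"
```

```text
clock: 31.95
eef_pos: [0.5571, 0.147, 0.086]
tool_rot: [[0.001, 1.0, -0.0], [1.0, -0.001, -0.001], [-0.001, -0.0, -1.0]]
force: [0.0, -0.1, -1.5]
opening: 0.0079
t 31.95 pos [557.1 147.   86. ] x [ 0.001  1.    -0.001] z [-0.    -0.001 -1.   ] F [ 0.  -0.1 -1.5] M [ 0.09 -0.01  0.02] op 7.9 q [  3.  21.  98.  -0.  61. -87.]
shift(tool) [-10.5  -0.1  -0.4] rotvec [-0.   0.1 -0. ]
```

View pics/w20.png

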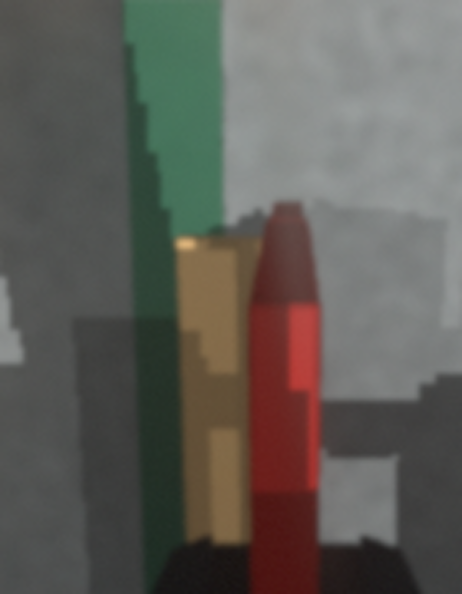

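```bash
python3 -m creep '[[[-4,0,0],[0,0,0],0],[[-3.5,0,0],[0,0,0],0],[[-2.5,0,0],[0,0,0],0],[[0,0,0],[0,0,0],0],[[0,0,0],[0,0,0],0]]';python3 -c "
from h import *
lane(.557,.1365,.0865);cam('wrist','w21',(170,70,310,250),3.3)"
```

```text
clock: 32.5
eef_pos: [0.5572, 0.1363, 0.0862]
tool_rot: [[0.001, 1.0, 0.0], [1.0, -0.001, -0.001], [-0.001, 0.0, -1.0]]
force: [0.1, -0.2, -1.7]
opening: 0.0074
t 32.5 pos [557.2 136.3  86.2] x [ 0.001  1.    -0.001] z [ 0.    -0.001 -1.   ] F [ 0.1 -0.2 -1.7] M [ 0.03  0.02 -0.02] op 7.4 q [  2.  21.  99.  -0.  61. -88.]
shift(tool) [ 0.2 -0.2 -0.3] rotvec [ 0.   0.1 -0. ]
```

View pics/w21.png

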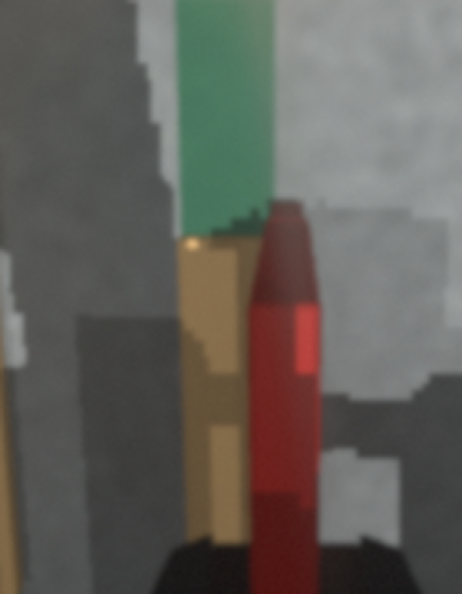

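```bash
python3 -m creep '[[[6,0,0],[0,0,0],0],[[3,0,-10],[0,0,0],0],[[0,0,-25],[0,0,0],0],[[-5,0,-30],[0,0,0],0],[[-30,5,0],[0,0,0],0],[[-35,5,0],[0,0,0],0],[[-35,0,0],[0,0,0],0],[[-25,0,0],[0,0,0],0],[[0,0,0],[0,0,0],0],[[0,0,0],[0,0,0],0]]';python3 -c "
from h import *
lane(.567,.005,.0865);im=cam('wrist','w22')
from seg import *
h=cv2.cvtColor(im,cv2.COLOR_RGB2HSV)
w=((h[...,0]>8)&(h[...,0]<30)&(h[...,1]>80)&(h[...,2]>70)).astype(np.uint8)
show(comps(w,'wrist',.022,300))"
```

```text
clock: 33.55
eef_pos: [0.5694, 0.0166, 0.1608]
tool_rot: [[-0.006, 1.0, 0.006], [1.0, 0.006, -0.002], [-0.002, 0.006, -1.0]]
force: [-1.1, -1.0, -1.9]
opening: 0.0075
t 33.55 pos [569.4  16.6 160.8] x [-0.006  1.    -0.002] z [ 0.006 -0.002 -1.   ] F [-1.1 -1.  -1.9] M [0.01 0.03 0.01] op 7.5 q [ -10.   14.   97.   -0.   68. -101.]
shift(tool) [-11.4  -3.   74.3] rotvec [0.4 0.1 0.3]
{'mu': [450.3, -157.2], 'ang': 89.8, 'len': 85.5, 'xr': [444.3, 456.4], 'yr': [-199.4, -113.9], 'A': 1584, 'px': [49.3, 42.1]}
{'mu': [451.6, 52.3], 'ang': 89.6, 'len': 299.9, 'xr': [445.1, 458.9], 'yr': [-102.0, 198.0], 'A': 5570, 'px': [301.3, 45.4]}
{'mu': [527.8, 61.6], 'ang': 0.3, 'len': 123.1, 'xr': [472.2, 595.3], 'yr': [51.2, 71.8], 'A': 2957, 'px': [307.7, 136.4]}
{'mu': [549.6, -114.1], 'ang': -0.4, 'len': 122.7, 'xr': [488.6, 611.1], 'yr': [-124.4, -103.4], 'A': 2520, 'px': [116.3, 159.2]}
{'mu': [565.7, 120.1], 'ang': 0.4, 'len': 124.3, 'xr': [509.2, 633.4], 'yr': [109.5, 130.5], 'A': 2721, 'px': [367.6, 177.5]}
{'mu': [573.3, -27.7], 'ang': -2.5, 'len': 128.5, 'xr': [513.5, 642.3], 'yr': [-65.4, -16.9], 'A': 2677, 'px': [210.8, 184.2]}
{'mu': [647.5, -172.6], 'ang': -84.6, 'len': 129.3, 'xr': [637.2, 659.5], 'yr': [-226.5, -98.0], 'A': 1714, 'px': [71.4, 254.8]}
{'mu': [647.4, 146.5], 'ang': 84.3, 'len': 147.1, 'xr': [638.3, 661.7], 'yr': [58.0, 203.9], 'A': 1557, 'px': [384.2, 256.6]}
{'mu': [717.4, -31.1], 'ang': -3.8, 'len': 76.6, 'xr': [679.6, 755.8], 'yr': [-35.9, -24.3], 'A': 333, 'px': [212.6, 312.9]}
{'mu': [717.6, 63.7], 'ang': 4.5, 'len': 76.6, 'xr': [679.0, 755.1], 'yr': [56.8, 68.8], 'A': 338, 'px': [299.9, 313.6]}
{'mu': [790.3, 23.5], 'ang': -88.6, 'len': 423.2, 'xr': [776.8, 798.6], 'yr': [-227.9, 195.4], 'A': 2886, 'px': [262.3, 366.5]}
```

View pics/w22.png

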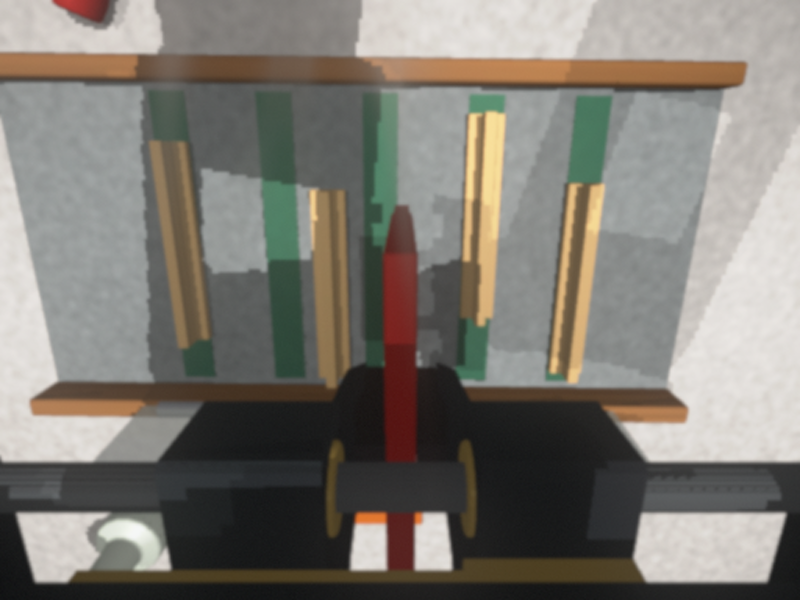

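```bash
python3 -m creep '[[[0,-3,16],[0.3,0,0.3],0],[[0,0,25],[0,0,0],0],[[0,0,20],[0,0,0],0],[[0,0,10],[0,0,0],0],[[0,0,0],[0,0,0],0],[[0,0,0],[0,0,0],0]]';python3 -c "
from h import *
lane(.567,-.0435,.086)"
```

```text
clock: 34.2
eef_pos: [0.5647, 0.0233, 0.0844]
tool_rot: [[-0.007, 1.0, -0.002], [1.0, 0.007, -0.001], [-0.001, -0.002, -1.0]]
force: [0.8, -0.5, 0.1]
opening: 0.0083
t 34.2 pos [564.7  23.3  84.4] x [-0.007  1.    -0.001] z [-0.002 -0.001 -1.   ] F [ 0.8 -0.5  0.1] M [0.04 0.   0.05] op 8.3 q [ -10.   20.  100.   -0.   60. -100.]
shift(tool) [-66.8   1.8  -1.6] rotvec [-0.1  0.   0.4]
```

```bash
python3 -m creep '[[[-5,0,-1.5],[-0.1,0,0.4],0],[[-6,0,0],[0,0,0],0],[[-6,0,0],[0,0,0],0],[[-6,0,0],[0,0,0],0],[[0,0,0],[0,0,0],0]]';python3 -c "
from h import *
lane(.567,-.0435,.086)"
```

```text
clock: 34.7
eef_pos: [0.567, -0.0021, 0.0892]
tool_rot: [[-0.0, 1.0, 0.006], [1.0, 0.0, -0.002], [-0.002, 0.006, -1.0]]
force: [0.5, -0.6, -0.5]
opening: 0.0078
t 34.7 pos [567.   -2.1  89.2] x [-0.     1.    -0.002] z [ 0.006 -0.002 -1.   ] F [ 0.5 -0.6 -0.5] M [ 0.06  0.07 -0.02] op 7.8 q [ -12.   19.  100.   -0.   60. -102.]
shift(tool) [-41.4  -0.    3.3] rotvec [0.3 0.1 0. ]
```

```bash
python3 -m creep '[[[0,-1,3.3],[0.3,0,0],0],[[0,0,0],[0,0,0],0],[[-5,0,0],[0,0,0],0],[[-5,0,0],[0,0,0],0],[[-5,0,0],[0,0,0],0],[[-5,0,0],[0,0,0],0],[[0,0,0],[0,0,0],0]]';python3 -c "
from h import *
lane(.567,-.0435,.086);cam('wrist','w23',(170,70,310,250),3.3)"
```

```text
clock: 35.4
eef_pos: [0.566, -0.0242, 0.0858]
tool_rot: [[0.0, 1.0, 0.0], [1.0, -0.0, -0.002], [-0.002, 0.0, -1.0]]
force: [-0.5, 0.1, -0.6]
opening: 0.0075
t 35.4 pos [566.  -24.2  85.8] x [ 0.     1.    -0.002] z [ 0.    -0.002 -1.   ] F [-0.5  0.1 -0.6] M [ 0.06  0.   -0.01] op 7.5 q [ -14.   20.  100.   -0.   60. -104.]
shift(tool) [-19.3   1.   -0.1] rotvec [ 0.   0.1 -0. ]
```

View pics/w23.png

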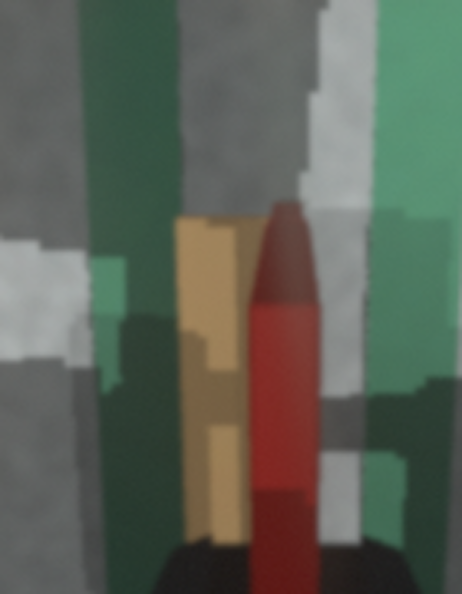

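Seated flush. Push about 19 mm more, stopping slightly short.

```bash
python3 -m creep '[[[-4,0,0],[0,0,0],0],[[-4,0,0],[0,0,0],0],[[-4,0,0],[0,0,0],0],[[-3,0,0],[0,0,0],0],[[-2,0,0],[0,0,0],0],[[0,0,0],[0,0,0],0],[[0,0,0],[0,0,0],0]]';python3 -c "
from h import *
lane(.567,-.0435,.086);cam('wrist','w24',(170,70,310,250),3.3)"
```

```text
clock: 36.15
eef_pos: [0.5658, -0.0423, 0.0858]
tool_rot: [[0.0, 1.0, -0.0], [1.0, -0.0, -0.002], [-0.002, -0.0, -1.0]]
force: [-0.3, 0.1, -2.1]
opening: 0.0075
t 36.15 pos [565.8 -42.3  85.8] x [ 0.     1.    -0.002] z [-0.    -0.002 -1.   ] F [-0.3  0.1 -2.1] M [ 0.04  0.02 -0.04] op 7.5 q [ -16.   20.  100.   -0.   60. -106.]
shift(tool) [-1.2  1.2 -0.2] rotvec [-0.   0.1 -0. ]
```

View pics/w24.png

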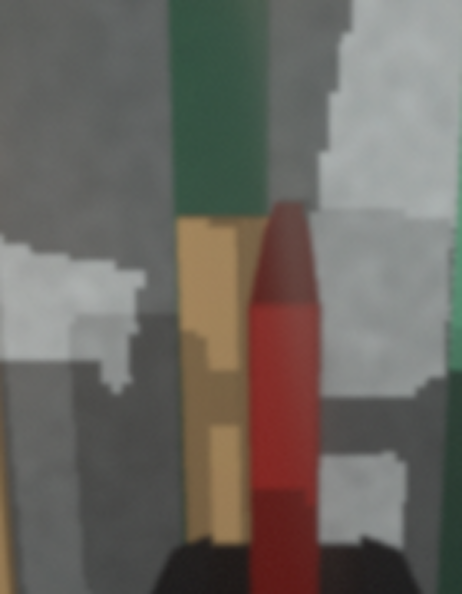

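```bash
python3 -m creep '[[[-1,0,0],[0,0,0],0],[[0,0,0],[0,0,0],0],[[6,0,0],[0,0,0],0],[[3,0,-10],[0,0,0],0],[[0,0,-25],[0,0,0],0],[[5,-20,-35],[0,0,0],0],[[35,-20,-35],[0,0,0],0],[[35,-15,-25],[0,0,0],0],[[0,0,0],[0,0,0],0],[[0,0,0],[0,0,0],0]]';python3 -c "
from h import *
lane(.5,.03,.26);im=cam('wrist','w25');cam('top','t25',(200,110,380,230))
from seg import *
show([g for g in green(im) if g['len']>20])
h=cv2.cvtColor(im,cv2.COLOR_RGB2HSV)
w=((h[...,0]>8)&(h[...,0]<30)&(h[...,1]>80)&(h[...,2]>70)).astype(np.uint8)
show(comps(w,'wrist',.020,300))"
```

```text
clock: 37.2
eef_pos: [0.5106, 0.0434, 0.2221]
tool_rot: [[-0.001, 1.0, 0.002], [1.0, 0.001, -0.001], [-0.001, 0.002, -1.0]]
force: [-0.1, 0.1, -1.7]
opening: 0.0077
t 37.2 pos [510.6  43.4 222.1] x [-0.001  1.    -0.001] z [ 0.002 -0.001 -1.   ] F [-0.1  0.1 -1.7] M [-0.   -0.02 -0.04] op 7.7 q [ -8.   3. 102.  -0.  75. -98.]
shift(tool) [-13.4 -10.5 -38. ] rotvec [0.1 0.  0. ]
{'mu': [486.7, -57.0], 'ang': -2.4, 'len': 50.7, 'xr': [461.4, 511.4], 'yr': [-66.6, -48.1], 'A': 674, 'px': [169.6, 146.6]}
{'mu': [484.7, 122.0], 'ang': 0.3, 'len': 44.4, 'xr': [462.6, 506.9], 'yr': [113.2, 130.8], 'A': 602, 'px': [326.8, 144.7]}
{'mu': [534.2, 1.9], 'ang': -0.5, 'len': 144.1, 'xr': [464.7, 608.7], 'yr': [-7.5, 10.8], 'A': 1447, 'px': [222.6, 185.9]}
{'mu': [620.9, -117.6], 'ang': -41.4, 'len': 27.0, 'xr': [611.3, 633.8], 'yr': [-126.4, -108.9], 'A': 152, 'px': [130.5, 252.8]}
{'mu': [450.7, -8.5], 'ang': 89.5, 'len': 413.5, 'xr': [443.8, 457.8], 'yr': [-216.7, 196.7], 'A': 4066, 'px': [209.7, 114.4]}
{'mu': [527.2, 61.8], 'ang': 0.3, 'len': 121.3, 'xr': [471.7, 592.9], 'yr': [50.4, 71.7], 'A': 1636, 'px': [273.7, 181.9]}
{'mu': [545.0, -115.1], 'ang': -0.4, 'len': 124.6, 'xr': [486.9, 611.4], 'yr': [-125.4, -104.6], 'A': 1691, 'px': [122.1, 196.9]}
{'mu': [562.9, 120.4], 'ang': -0.1, 'len': 114.0, 'xr': [508.7, 622.8], 'yr': [110.1, 130.8], 'A': 1567, 'px': [322.7, 211.1]}
{'mu': [564.7, -55.7], 'ang': -0.1, 'len': 110.5, 'xr': [512.0, 622.5], 'yr': [-65.9, -45.3], 'A': 1506, 'px': [174.3, 212.8]}
{'mu': [651.2, -188.6], 'ang': 89.4, 'len': 86.2, 'xr': [637.6, 659.3], 'yr': [-226.4, -140.0], 'A': 686, 'px': [74.9, 277.4]}
```

View pics/w25.png

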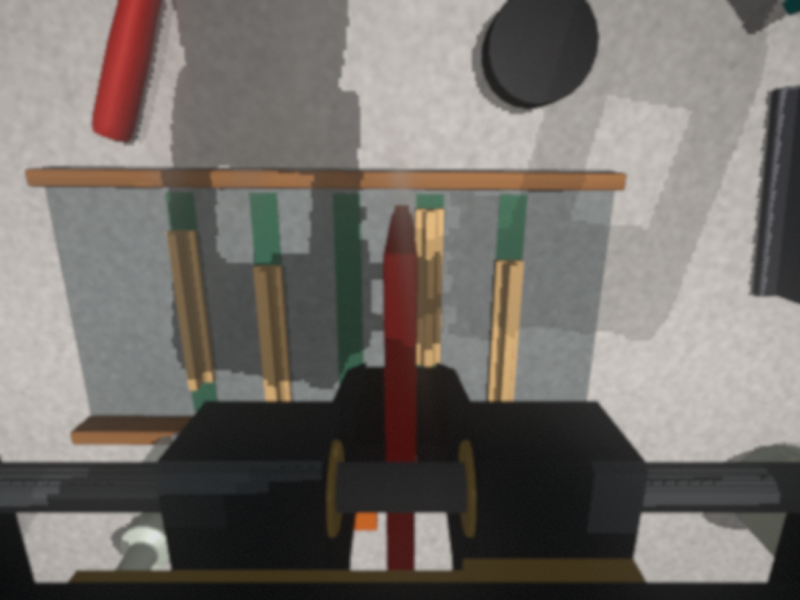

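View pics/t25.png

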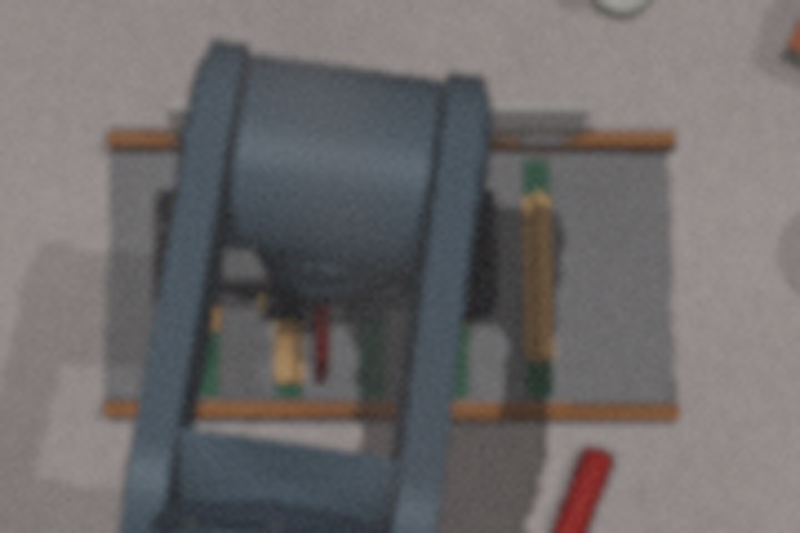

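```bash
python3 -m creep '[[[20,-5,-10],[0,0,-2],0],[[38,-5,-10],[0,0,-2],0],[[40,-5,-8],[0,0,-2],0],[[40,-2,0],[0,0,0],0],[[40,-2,0],[0,0,0],0],[[40,-2,0],[0,0,0],0],[[35,0,0],[0,0,0],0],[[15,0,0],[0,0,0],0],[[0,0,0],[0,0,0],0],[[0,0,0],[0,0,0],0]]';python3 -c "
from h import *
lane(.4643,.3384,.14,6.4);cam('wrist','w26')"
```

```text
clock: 38.3
eef_pos: [0.4695, 0.3079, 0.2368]
tool_rot: [[-0.093, 0.995, -0.019], [0.996, 0.093, -0.007], [-0.006, -0.019, -1.0]]
force: [0.6, 0.2, -0.9]
opening: 0.0074
t 38.3 pos [469.5 307.9 236.8] x [-0.093  0.996 -0.006] z [-0.019 -0.007 -1.   ] F [ 0.6  0.2 -0.9] M [-0.   -0.02 -0.  ] op 7.4 q [ 21.  10.  93.  -0.  78. -74.]
shift(tool) [31.4 -0.5 96.6] rotvec [-1.1  0.3 -1.1]
```

View pics/w26.png

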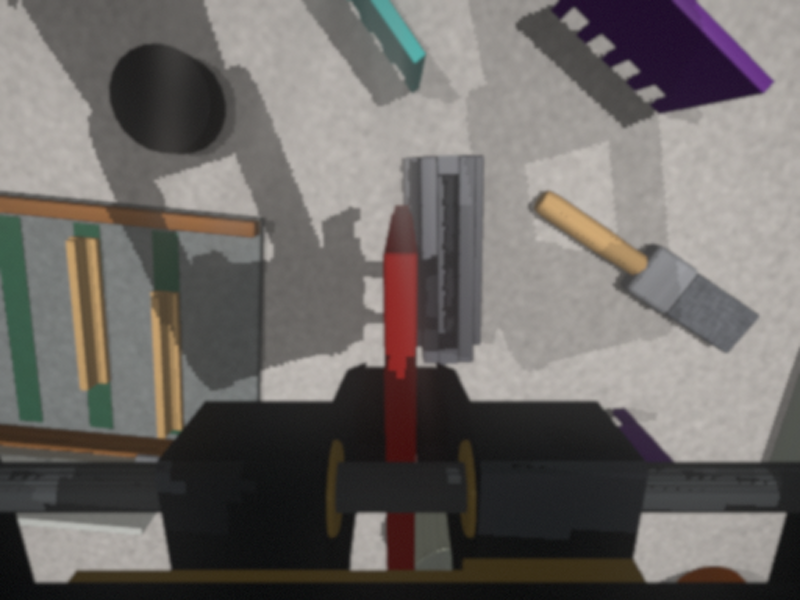

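```bash
python3 - <<'E'
from h import *
cam('wrist','w27',(255,90,320,240),4)
st()
E
```

```text
t 38.4 pos [469.6 307.5 237.1] x [-0.092  0.996 -0.005] z [-0.018 -0.007 -1.   ] F [ 0.2  0.7 -1. ] M [0.01 0.01 0.07] op 7.7 q [ 21.   9.  93.   0.  78. -74.]
```

View pics/w27.png

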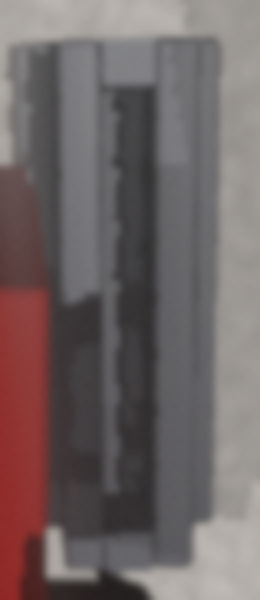

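```bash
python3 - <<'E'
from h import *
f=lambda c,r,z=.046: onz('wrist',(255+c/4,90+r/4),z)*1000
a=(f(103,85)+f(158,85))/2; b=(f(101,533)+f(155,533))/2
print(a,b,(a+b)/2,np.linalg.norm(a-b),np.degrees(np.arctan2(*(b-a)[[1,0]])), np.linalg.norm(f(103,85)-f(158,85)))
lane(.4643,.3384,.14,6.4)
E
```

```text
[399.60766933 332.19965721  46.        ] [524.54131671 346.37780918  46.        ] [462.07449302 339.28873319  46.        ] 125.73558064780522 6.474537417248681 14.442936356642115
t 38.4 pos [469.6 307.5 237.1] x [-0.092  0.996 -0.005] z [-0.018 -0.007 -1.   ] F [ 0.2  0.7 -1. ] M [0.01 0.01 0.07] op 7.7 q [ 21.   9.  93.   0.  78. -74.]
shift(tool) [31.8 -0.6 97. ] rotvec [-1.1  0.3 -1.1]
```

```bash
python3 -m creep '[[[16,0,10],[-0.6,0.2,-0.6],0],[[16,0,25],[-0.5,0.1,-0.5],0],[[0,0,25],[0,0,0],0],[[0,0,15],[0,0,0],0],[[0,0,0],[0,0,0],0],[[0,0,0],[0,0,0],0]]';python3 -c "
from h import *
lane(.463,.339,.13,6.4)"
```

```text
clock: 39.0
eef_pos: [0.4682, 0.3385, 0.1586]
tool_rot: [[-0.105, 0.994, 0.005], [0.994, 0.105, 0.003], [0.002, 0.005, -1.0]]
force: [-0.4, 0.6, -0.2]
opening: 0.008
t 39.0 pos [468.2 338.5 158.6] x [-0.105  0.994  0.002] z [ 0.005  0.003 -1.   ] F [-0.4  0.6 -0.2] M [0.01 0.04 0.01] op 8.0 q [ 24.  15.  96.   0.  68. -72.]
shift(tool) [ 1.  -5.3 28.6] rotvec [ 0.3 -0.1 -0.4]
```

```bash
python3 -m creep '[[[1,-6,14],[0.3,-0.1,-0.4],0],[[0,-2,14],[0,0,0],0],[[0,0,0],[0,0,0],0],[[0,0,0],[0,0,0],0]]';python3 -c "
from h import *
lane(.463,.339,.12,6.4);cam('wrist','w28')"
```

```text
clock: 39.4
eef_pos: [0.4607, 0.339, 0.1301]
tool_rot: [[-0.112, 0.994, 0.003], [0.994, 0.112, 0.002], [0.002, 0.003, -1.0]]
force: [0.1, 0.0, -1.0]
opening: 0.0072
t 39.4 pos [460.7 339.  130.1] x [-0.112  0.994  0.002] z [ 0.003  0.002 -1.   ] F [ 0.1  0.  -1. ] M [ 0.01  0.04 -0.01] op 7.2 q [ 24.  17.  98.   0.  65. -72.]
shift(tool) [-0.3  2.3 10.1] rotvec [ 0.2 -0.1  0. ]
```

View pics/w28.png

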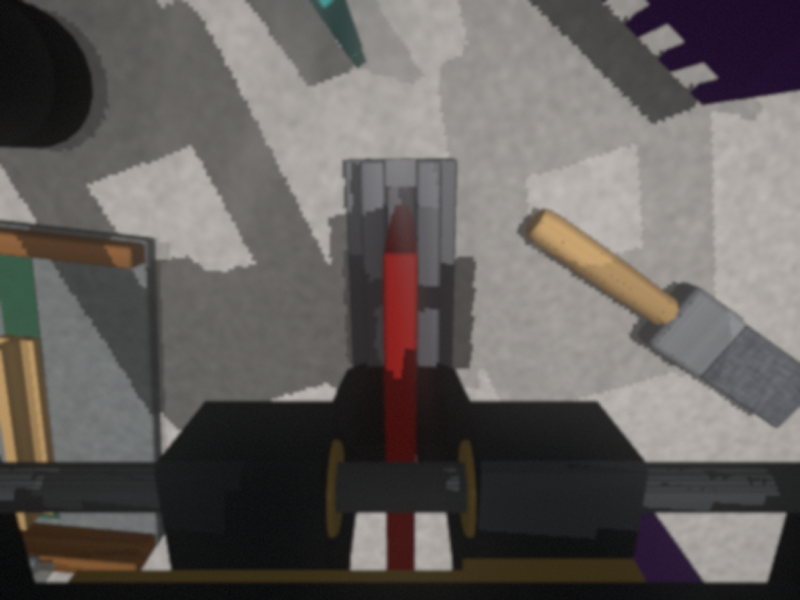

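```bash
python3 -m creep '[[[0,2,10],[0.2,-0.1,0],0],[[0,0,10],[0,0,0],0],[[0,0,0],[0,0,0],0]]';python3 -c "
from h import *
lane(.463,.339,.082,6.4)"; python3 -m creep '[[[0,-3,8],[0.2,0,0],0],[[0,0,8],[0,0,0],0],[[0,0,0],[0,0,0],0]]';python3 -c "
from h import *
lane(.463,.339,.082,6.4)"
```

```text
clock: 39.75
eef_pos: [0.4636, 0.3395, 0.1094]
tool_rot: [[-0.111, 0.994, 0.001], [0.994, 0.111, 0.0], [0.0, 0.001, -1.0]]
force: [0.4, -0.2, -1.4]
opening: 0.0076
t 39.75 pos [463.6 339.5 109.4] x [-0.111  0.994  0.   ] z [ 0.001  0.    -1.   ] F [ 0.4 -0.2 -1.4] M [0.04 0.11 0.02] op 7.6 q [ 24.  19.  98.  -0.  63. -72.]
shift(tool) [-0.4 -0.6 27.4] rotvec [ 0.1 -0.  -0. ]
clock: 40.05
eef_pos: [0.4602, 0.339, 0.0916]
tool_rot: [[-0.111, 0.994, -0.003], [0.994, 0.111, -0.0], [0.0, -0.003, -1.0]]
force: [-0.1, -0.0, -0.9]
opening: 0.0074
t 40.05 pos [460.2 339.   91.6] x [-0.111  0.994  0.   ] z [-0.003 -0.    -1.   ] F [-0.1 -0.  -0.9] M [-0.02  0.02  0.02] op 7.4 q [ 24.  20.  99.   0.  61. -72.]
shift(tool) [-0.3  2.8  9.6] rotvec [-0.2 -0.  -0. ]
```

Going in freely. I lower it to the seat and then release.

```bash
python3 -m creep '[[[0,2,6],[-0.2,0,0],0],[[0,0,3],[0,0,0],0],[[0,0,1],[0,0,0],0],[[0,0,0],[0,0,0],0]]';python3 -c "
from h import *
lane(.463,.339,.082,6.4)"
```

```text
clock: 40.45
eef_pos: [0.463, 0.3398, 0.0823]
tool_rot: [[-0.111, 0.994, 0.002], [0.994, 0.111, 0.001], [0.001, 0.002, -1.0]]
force: [0.8, 0.4, -1.3]
opening: 0.0073
t 40.45 pos [463.  339.8  82.3] x [-0.111  0.994  0.001] z [ 0.002  0.001 -1.   ] F [ 0.8  0.4 -1.3] M [0.01 0.03 0.04] op 7.3 q [ 24.  21.  99.   0.  60. -72.]
shift(tool) [-0.8 -0.1  0.2] rotvec [ 0.1 -0.   0. ]
```

```bash
python3 -m creep '[[[-0.5,0,0.5],[0,0,0],0],[[0,0,0],[0,0,0],14],[[0,0,0],[0,0,0],40],[[0,0,0],[0,0,0],40],[[0,0,-15],[0,0,0],40],[[0,0,-30],[0,0,0],40],[[0,0,-35],[0,0,0],40],[[0,0,-35],[0,0,0],40],[[0,0,-35],[0,0,0],40],[[0,0,0],[0,0,0],40]]' 20;python3 -c "
from h import *
st();cam('wrist','w29');cam('side','s29',(205,210,345,310))"
```

```text
clock: 41.45
eef_pos: [0.4629, 0.339, 0.2423]
tool_rot: [[-0.111, 0.994, 0.003], [0.994, 0.111, 0.002], [0.001, 0.003, -1.0]]
force: [0.8, -0.4, -0.2]
opening: 0.0401
t 41.45 pos [462.9 339.  242.3] x [-0.111  0.994  0.001] z [ 0.003  0.002 -1.   ] F [ 0.8 -0.4 -0.2] M [ 0.08 -0.04  0.04] op 40.1 q [ 24.  10.  92.   0.  78. -72.]
```

View pics/w29.png

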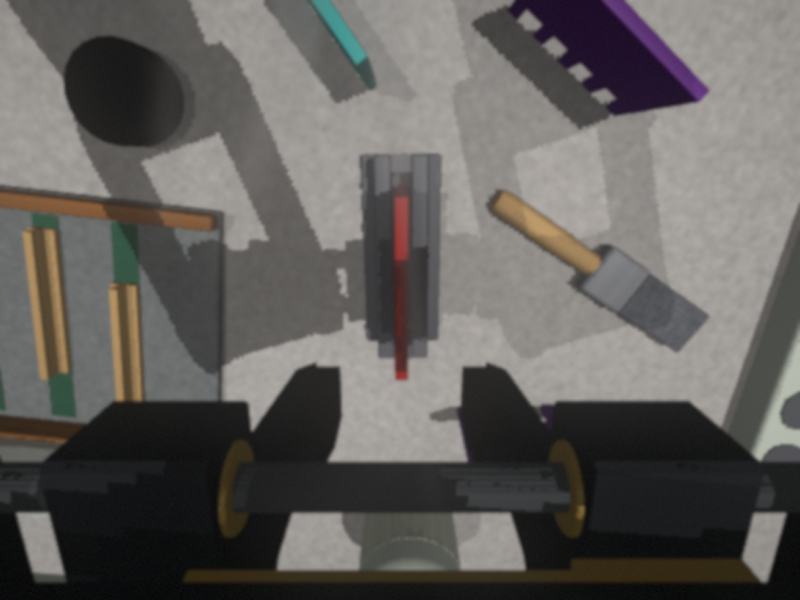

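View pics/s29.png

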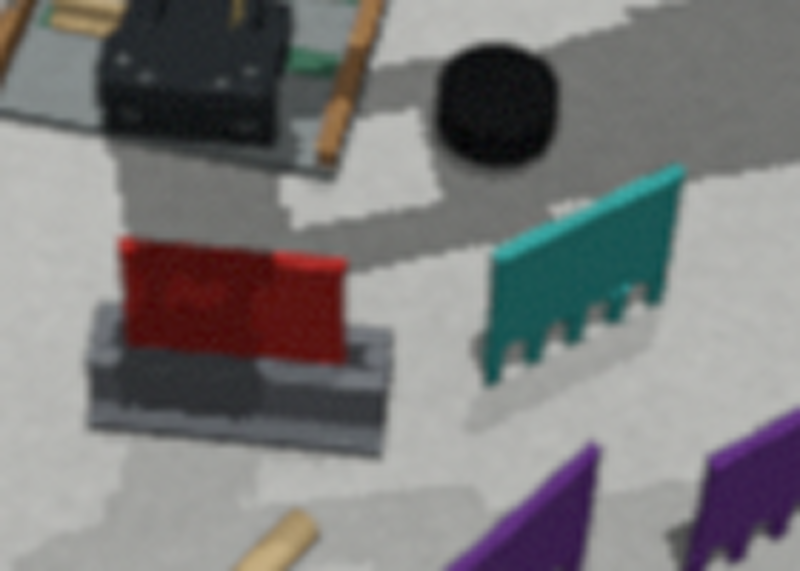

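```bash
python3 -m creep '[[[-25,20,-2],[0,0,2],0],[[-32,28,-2],[0,0,2],0],[[-36,30,-2],[0,0,2],0],[[-36,30,0],[0,0,0],0],[[-36,30,0],[0,0,0],0],[[-36,30,0],[0,0,0],0],[[-36,30,0],[0,0,0],0],[[-36,30,0],[0,0,0],0],[[-36,30,0],[0,0,0],0],[[-15,15,0],[0,0,0],0],[[0,0,0],[0,0,0],0],[[0,0,0],[0,0,0],0]]' 20;python3 -c "
from h import *
lane(.735,.002,.095);cam('wrist','w30');cam('side','s30',(130,80,330,200))"
```

```text
clock: 42.75
eef_pos: [0.7384, 0.008, 0.2146]
tool_rot: [[-0.006, 0.999, -0.042], [1.0, 0.005, -0.001], [-0.001, -0.042, -0.999]]
force: [-0.3, -0.7, -0.3]
opening: 0.0004
t 42.75 pos [738.4   8.  214.6] x [-0.006  1.    -0.001] z [-0.042 -0.001 -0.999] F [-0.3 -0.7 -0.3] M [ 0.03 -0.04 -0.01] op 0.4 q [ -8.  34.  64.  -0.  85. -99.]
shift(tool) [ -5.9   1.6 119.7] rotvec [-2.4  0.   0.3]
```

View pics/w30.png

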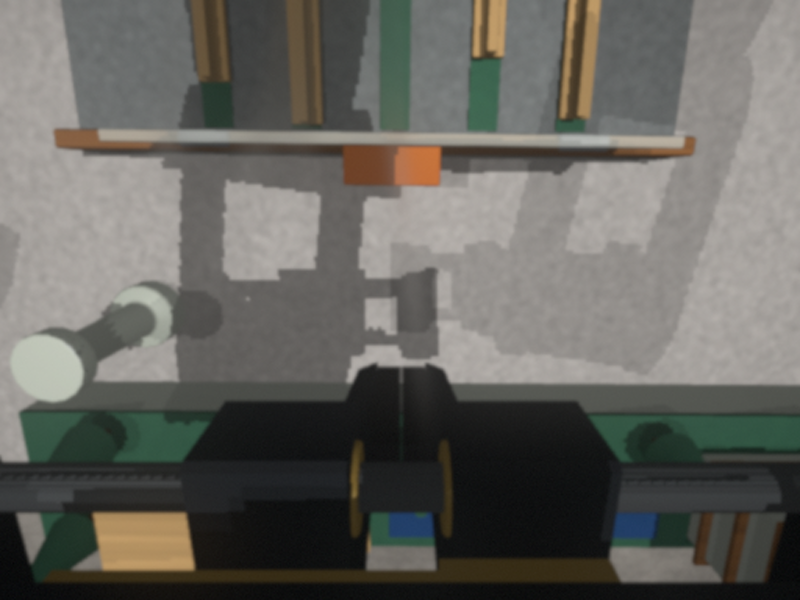

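View pics/s30.png

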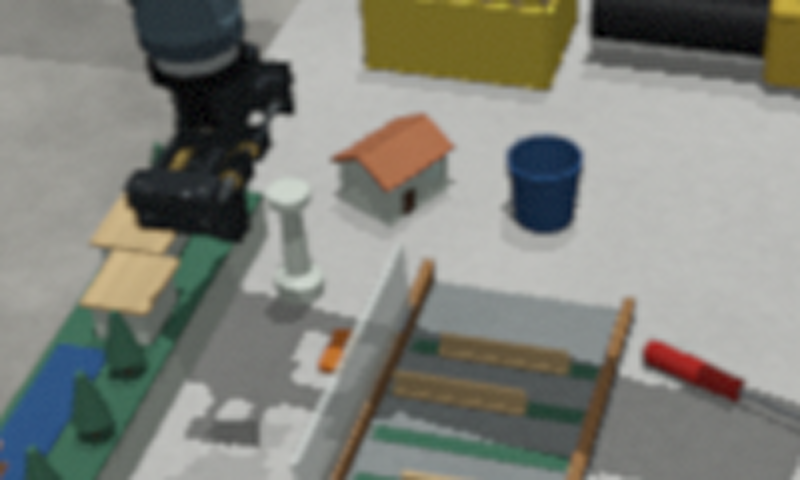

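```bash
python3 -c "
from h import *
f=1/1.5625
for n,p,z in [('edge',(390,135),.11),('edge z105',(390,135),.105),('bar end',(392,185),.095),('platform edge',(650,385),.04),('platform0',(650,385),.08)]: print(n,np.round(onz('wrist',(p[0]*f,p[1]*f),z)*1000,1))
lane(.722,.004,.090)"
```

```text
edge [648.4   2.1 110. ]
edge z105 [648.   2. 105.]
bar end [672.7   2.9  95. ]
platform edge [812.4 188.1  40. ]
platform0 [794.6 165.8  80. ]
t 42.85 pos [738.1   9.  215.3] x [-0.007  1.    -0.001] z [-0.041 -0.001 -0.999] F [-0.  -0.5 -0.6] M [0.04 0.   0.03] op 0.1 q [ -8.  34.  64.  -0.  85. -99.]
shift(tool) [ -4.8 -10.9 125.8] rotvec [-2.4  0.1  0.4]
```

```bash
python3 -m creep '[[[-4,-8,15],[-1.2,0,0.4],0],[[0,-4,30],[-1.2,0,0],0],[[0,0,30],[0,0,0],0],[[0,0,30],[0,0,0],0],[[0,0,15],[0,0,0],0],[[0,0,0],[0,0,0],0]]' 20;python3 -c "
from h import *
lane(.715,.004,.092)"
```

```text
clock: 43.45
eef_pos: [0.7218, 0.0155, 0.0967]
tool_rot: [[-0.011, 1.0, 0.007], [1.0, 0.011, -0.0], [-0.0, 0.007, -1.0]]
force: [0.4, 0.5, -0.7]
opening: 0.0003
t 43.45 pos [721.8  15.5  96.7] x [-0.011  1.    -0.   ] z [ 0.007 -0.    -1.   ] F [ 0.4  0.5 -0.7] M [0.01 0.02 0.05] op 0.3 q [ -8.  36.  74.   0.  69. -99.]
shift(tool) [-11.4  -7.    4.7] rotvec [0.4 0.  0.6]
```

```bash
python3 -m creep '[[[-6,-14,0],[0.4,0,0.6],0],[[0,-14,0],[0,0,0],0],[[0,-14,0],[0,0,0],0],[[0,-10,0],[0,0,0],0],[[0,-10,0],[0,0,0],0],[[0,-10,0],[0,0,0],0],[[0,0,0],[0,0,0],0]]' 20;python3 -c "
from h import *
lane(.645,.004,.092);cam('side','s31',(170,80,330,200))"
```

```text
clock: 44.15
eef_pos: [0.6523, 0.0121, 0.1071]
tool_rot: [[-0.005, 1.0, 0.015], [1.0, 0.006, -0.002], [-0.002, 0.015, -1.0]]
force: [0.6, 0.7, -0.3]
opening: 0.0003
t 44.15 pos [652.3  12.1 107.1] x [-0.005  1.    -0.002] z [ 0.015 -0.002 -1.   ] F [ 0.6  0.7 -0.3] M [ 0.    0.04 -0.01] op 0.3 q [  -9.   27.   87.    0.   65. -100.]
shift(tool) [-8.1 -7.6 15. ] rotvec [0.9 0.1 0.3]
```

View pics/s31.png

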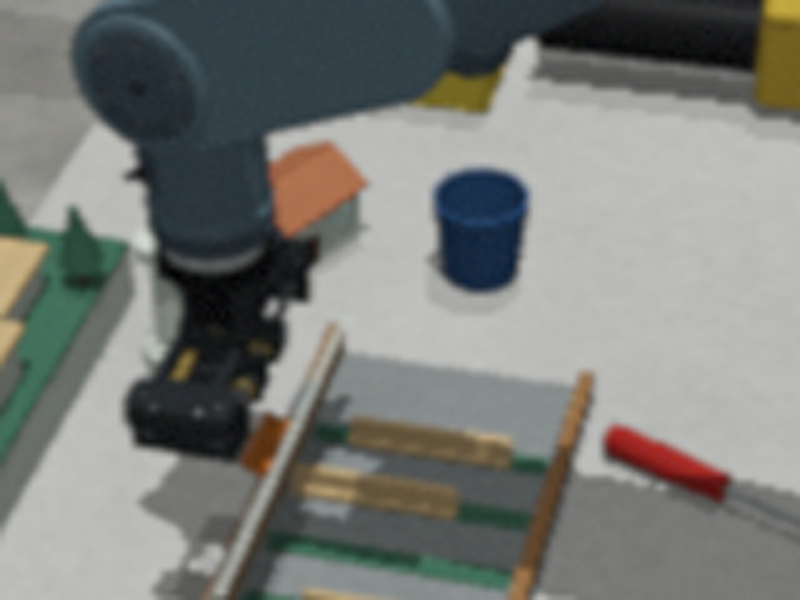

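```bash
python3 -m creep '[[[0,6,4],[0.8,0,0.3],0],[[0,0,10],[0,0,0],0],[[0,-8,1],[0,0,0],0],[[0,-10,1],[0,0,0],0],[[0,-10,1],[0,0,0],0],[[0,-10,1],[0,0,0],0],[[0,0,0],[0,0,0],0]]' 20;python3 -c "
from h import *
lane(.625,.004,.095);cam('side','s32',(170,80,330,200))"
```

```text
clock: 44.9
eef_pos: [0.618, 0.0123, 0.0852]
tool_rot: [[0.0, 1.0, -0.002], [1.0, -0.0, -0.002], [-0.002, -0.002, -1.0]]
force: [-0.1, 0.3, -0.1]
opening: 0.0008
t 44.9 pos [618.   12.3  85.2] x [ 0.     1.    -0.002] z [-0.002 -0.002 -1.   ] F [-0.1  0.3 -0.1] M [ 0.02 -0.05  0.  ] op 0.8 q [ -10.   26.   92.   -0.   63. -100.]
shift(tool) [-8.4  7.  -9.8] rotvec [-0.1  0.1 -0. ]
```

View pics/s32.png

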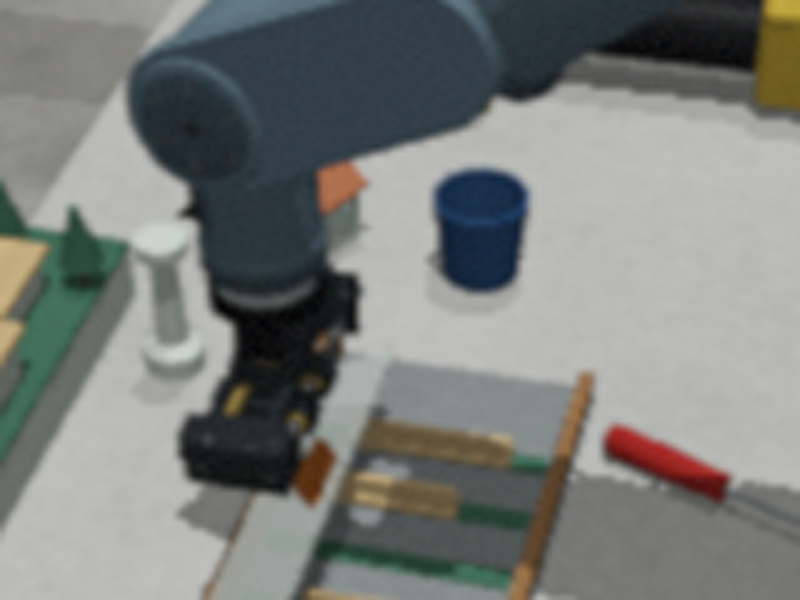

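```bash
python3 -m creep '[[[0,2,-20],[0,0,0],0],[[0,0,-30],[0,0,0],0],[[-4,-20,0],[0,0,0],0],[[-4,-14,0],[0,0,0],0],[[0,0,0],[0,0,0],0],[[0,0,0],[0,0,0],0]]' 20;python3 -c "
from h import *
lane(.595,.004,.08)"
```

```text
clock: 45.55
eef_pos: [0.5855, 0.0042, 0.1386]
tool_rot: [[0.001, 1.0, -0.002], [1.0, -0.001, -0.002], [-0.002, -0.002, -1.0]]
force: [0.5, 0.4, -0.1]
opening: 0.0
t 45.55 pos [585.5   4.2 138.6] x [ 0.001  1.    -0.002] z [-0.002 -0.002 -1.   ] F [ 0.5  0.4 -0.1] M [-0.    0.    0.01] op 0.0 q [ -11.   18.   95.   -0.   67. -101.]
shift(tool) [-0.1  9.6 58.5] rotvec [-0.1  0.1 -0. ]
```

```bash
python3 -m creep '[[[0,8,12],[0,0,0],0],[[0,4,14],[0,0,0],0],[[0,0,12],[0,0,0],0],[[0,0,10],[0,0,0],0],[[0,-2,10],[0,0,0],0],[[0,0,0],[0,0,0],0]]' 20;python3 -c "
from h import *
lane(.587,.004,.066)"
```

```text
clock: 46.15
eef_pos: [0.5948, 0.0047, 0.0762]
tool_rot: [[-0.0, 1.0, -0.009], [1.0, 0.0, -0.001], [-0.001, -0.009, -1.0]]
force: [-1.4, -0.3, -0.3]
opening: 0.0004
t 46.15 pos [594.8   4.7  76.2] x [-0.     1.    -0.001] z [-0.009 -0.001 -1.   ] F [-1.4 -0.3 -0.3] M [ 0.08 -0.03  0.01] op 0.4 q [ -11.   24.   95.   -0.   61. -101.]
shift(tool) [-0.7 -7.7 10.3] rotvec [-0.5  0.1  0. ]
```

```bash
python3 -m creep '[[[0,-7,4],[-0.4,0,0],0],[[0,0,4],[0,0,0],0],[[0,0,3],[0,0,0],0],[[0,0,3],[0,0,0],0],[[0,0,0],[0,0,0],0]]' 20;python3 -c "
from h import *
lane(.587,.004,.066);cam('side','s33',(170,80,330,200))"
```

```text
clock: 46.65
eef_pos: [0.5886, 0.0047, 0.0674]
tool_rot: [[-0.001, 1.0, 0.001], [1.0, 0.001, -0.002], [-0.002, 0.001, -1.0]]
force: [-0.1, -0.5, -0.3]
opening: 0.0007
t 46.65 pos [588.6   4.7  67.4] x [-0.001  1.    -0.002] z [ 0.001 -0.002 -1.   ] F [-0.1 -0.5 -0.3] M [0.04 0.05 0.03] op 0.7 q [ -11.   24.   97.   -0.   59. -101.]
shift(tool) [-0.7 -1.6  1.4] rotvec [0.1 0.1 0. ]
```

View pics/s33.png

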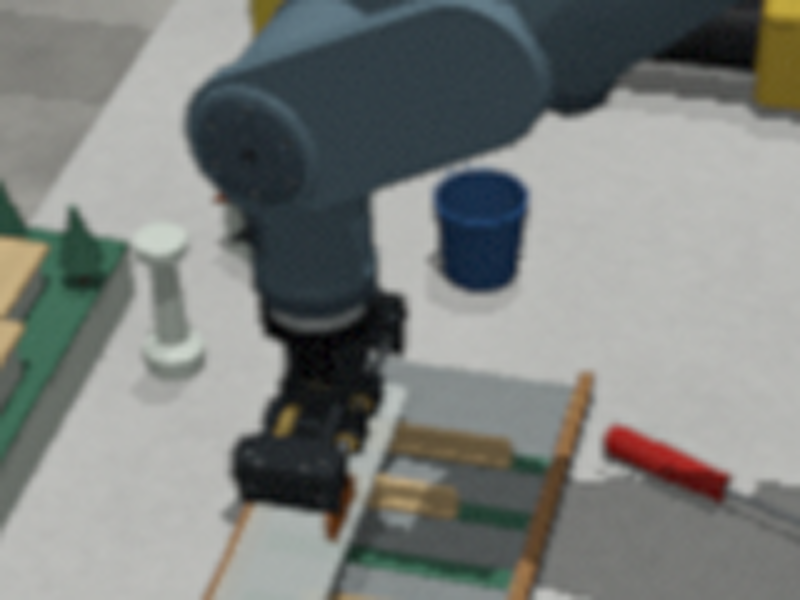

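```bash
python3 -m creep '[[[0,0,-20],[0,0,0],0],[[0,0,-25],[0,0,0],0],[[0,-10,0],[0,0,0],0],[[0,-5,0],[0,0,0],0],[[0,0,0],[0,0,0],0],[[0,0,0],[0,0,0],0]]' 20;python3 -c "
from h import *
lane(.580,.004,.066);cam('wrist','w34')"
```

```text
clock: 47.3
eef_pos: [0.5713, 0.0049, 0.1105]
tool_rot: [[-0.0, 1.0, 0.0], [1.0, 0.0, -0.001], [-0.001, 0.0, -1.0]]
force: [0.2, 0.4, -0.1]
opening: 0.0006
t 47.3 pos [571.3   4.9 110.5] x [-0.     1.    -0.001] z [ 0.    -0.001 -1.   ] F [ 0.2  0.4 -0.1] M [-0.01 -0.04  0.03] op 0.6 q [ -11.   18.   98.   -0.   63. -101.]
shift(tool) [-0.9  8.7 44.5] rotvec [0.  0.1 0. ]
```

View pics/w34.png

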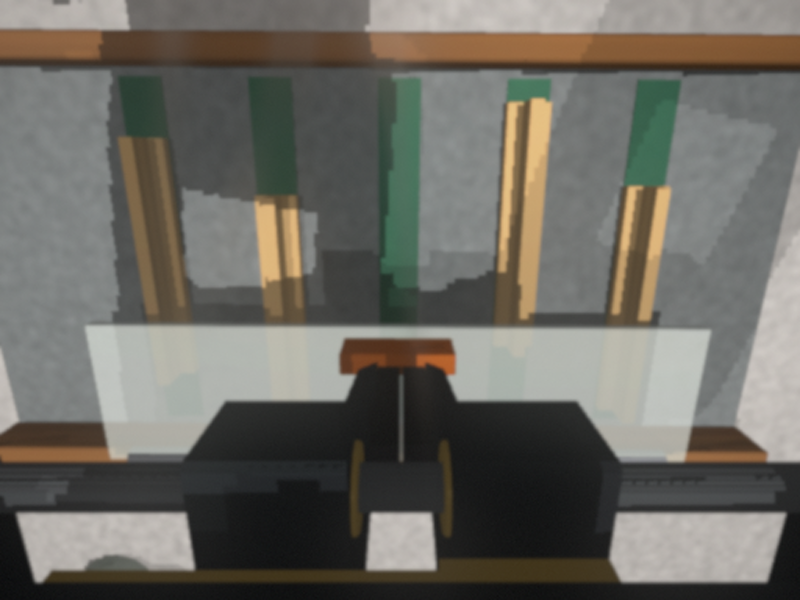

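```bash
python3 -c "
from h import *
for th in (0,5,10,15,20,25,30):
    t=np.radians(th); c,s=np.cos(t),np.sin(t)
    q=lambda a,b:np.array([.6444-a*c+b*s,.0,.040+a*s+b*c])
    print(th,'edge',np.round(proj('wrist',q(.072,.006))*1.5625,0),'corner',np.round(proj('wrist',q(.072,.006)+[0,.146,0])*1.5625,0),'bartop out/in',np.round(proj('wrist',q(.067,.026))*1.5625,0),np.round(proj('wrist',q(.057,.026))*1.5625,0), np.round(q(.062,.026)*1000))
"
```

```text
0 edge [392. 330.] corner [710. 330.] bartop out/in [392. 358.] [392. 379.] [582.   0.  66.]
5 edge [392. 337.] corner [719. 337.] bartop out/in [391. 369.] [392. 390.] [585.   0.  71.]
10 edge [392. 345.] corner [727. 345.] bartop out/in [391. 382.] [391. 401.] [588.   0.  76.]
15 edge [392. 354.] corner [735. 354.] bartop out/in [391. 395.] [391. 414.] [591.   0.  81.]
20 edge [391. 365.] corner [743. 365.] bartop out/in [391. 411.] [391. 427.] [595.   0.  86.]
25 edge [391. 377.] corner [751. 377.] bartop out/in [391. 427.] [391. 441.] [599.   0.  90.]
30 edge [391. 391.] corner [759. 391.] bartop out/in [390. 444.] [391. 456.] [604.   0.  94.]
```

The flap is close to 0°: its free edge at row 328 matches the θ=0 projection of 330. I press once more on the bar to be sure.

```bash
python3 -m creep '[[[0,10,16],[0,0,0],0],[[0,2,14],[0,0,0],0],[[0,0,10],[0,0,0],0],[[0,0,6],[0,0,0],0],[[0,0,3],[0,0,0],0],[[0,0,3],[0,0,0],0]]' 20;python3 -c "
from h import *
st()";python3 -m creep '[[[0,-1,3],[0,0,0],0],[[0,0,4],[0,0,0],0],[[0,0,4],[0,0,0],0]]';python3 -c "
from h import *
st()"
```

```text
clock: 47.95
eef_pos: [0.5839, 0.0048, 0.0661]
tool_rot: [[-0.002, 1.0, -0.004], [1.0, 0.002, -0.002], [-0.002, -0.004, -1.0]]
force: [-11.8, 1.3, 25.9]
opening: 0.0002
t 47.95 pos [583.9   4.8  66.1] x [-0.002  1.    -0.002] z [-0.004 -0.002 -1.   ] F [-11.8   1.3  25.9] M [ 0.14  1.94 -0.  ] op 0.2 q [ -11.   24.   97.   -0.   59. -101.]
clock: 48.25
eef_pos: [0.584, 0.0048, 0.0659]
tool_rot: [[-0.004, 1.0, -0.003], [1.0, 0.004, -0.004], [-0.004, -0.003, -1.0]]
force: [-17.1, 2.2, 38.8]
opening: 0.0004
t 48.25 pos [584.    4.8  65.9] x [-0.004  1.    -0.004] z [-0.003 -0.004 -1.   ] F [-17.1   2.2  38.8] M [ 0.32  3.03 -0.02] op 0.4 q [ -11.   24.   97.   -0.   59. -101.]
```

```bash
python3 -m creep '[[[0,0,-8],[0,0,0],0],[[0,0,-25],[0,0,0],0],[[0,0,-35],[0,0,0],0],[[0,-25,-35],[0,0,0],0],[[0,-35,-30],[0,0,0],0],[[0,-35,-20],[0,0,0],0],[[0,0,0],[0,0,0],0],[[0,0,0],[0,0,0],0]]' 20;python3 -c "
from h import *
st();im=cam('wrist','w35');cam('side','s35',(170,80,330,200))
for th in (0,2,5):
    t=np.radians(th); c,s=np.cos(t),np.sin(t)
    q=lambda a,b:np.array([.6444-a*c+b*s,.0,.040+a*s+b*c])
    print(th,'edge',np.round(proj('wrist',q(.072,.006))*1.5625,0),np.round(proj('wrist',q(.072,.006)+[0,.146,0])*1.5625,0))
from seg import *
show([g for g in green(im) if g['len']>20])
h=cv2.cvtColor(im,cv2.COLOR_RGB2HSV)
w=((h[...,0]>8)&(h[...,0]<30)&(h[...,1]>80)&(h[...,2]>70)).astype(np.uint8)
show(comps(w,'wrist',.020,300))"
```

```text
clock: 49.05
eef_pos: [0.4847, 0.0051, 0.2232]
tool_rot: [[-0.005, 1.0, -0.006], [1.0, 0.004, -0.004], [-0.003, -0.006, -1.0]]
force: [-0.9, -0.2, 0.2]
opening: 0.0001
t 49.05 pos [484.7   5.1 223.2] x [-0.005  1.    -0.003] z [-0.006 -0.004 -1.   ] F [-0.9 -0.2  0.2] M [0.02 0.02 0.01] op 0.1 q [ -13.   -0.  105.   -0.   75. -103.]
0 edge [395. 390.] [595. 391.]
2 edge [395. 392.] [596. 393.]
5 edge [395. 395.] [598. 396.]
{'mu': [475.7, -114.8], 'ang': -22.4, 'len': 26.6, 'xr': [462.5, 485.9], 'yr': [-124.1, -107.5], 'A': 228, 'px': [154.3, 160.3]}
{'mu': [488.2, -57.6], 'ang': 5.0, 'len': 49.9, 'xr': [462.3, 511.2], 'yr': [-65.3, -48.5], 'A': 483, 'px': [204.1, 171.0]}
{'mu': [477.2, -2.7], 'ang': 5.8, 'len': 23.5, 'xr': [463.2, 486.6], 'yr': [-5.0, 2.0], 'A': 89, 'px': [251.0, 162.0]}
{'mu': [484.6, 122.6], 'ang': 0.3, 'len': 44.0, 'xr': [462.6, 506.6], 'yr': [113.9, 131.5], 'A': 558, 'px': [358.3, 168.7]}
{'mu': [539.6, 0.5], 'ang': 5.1, 'len': 72.2, 'xr': [497.4, 569.1], 'yr': [-6.4, 11.0], 'A': 574, 'px': [253.6, 212.5]}
{'mu': [450.9, -6.2], 'ang': 89.6, 'len': 413.6, 'xr': [444.0, 458.0], 'yr': [-215.5, 198.1], 'A': 3993, 'px': [247.6, 140.0]}
{'mu': [522.8, 61.8], 'ang': 0.1, 'len': 109.1, 'xr': [470.7, 579.8], 'yr': [51.7, 72.0], 'A': 1508, 'px': [305.6, 201.2]}
{'mu': [530.8, -115.0], 'ang': 0.1, 'len': 91.6, 'xr': [486.5, 578.1], 'yr': [-125.4, -104.5], 'A': 1279, 'px': [156.1, 207.1]}
{'mu': [542.6, 120.7], 'ang': 0.0, 'len': 71.6, 'xr': [508.0, 579.6], 'yr': [110.2, 131.2], 'A': 988, 'px': [354.1, 217.6]}
{'mu': [543.8, -55.6], 'ang': -0.2, 'len': 66.6, 'xr': [511.3, 577.8], 'yr': [-65.8, -45.7], 'A': 875, 'px': [206.7, 217.9]}
```

View pics/w35.png

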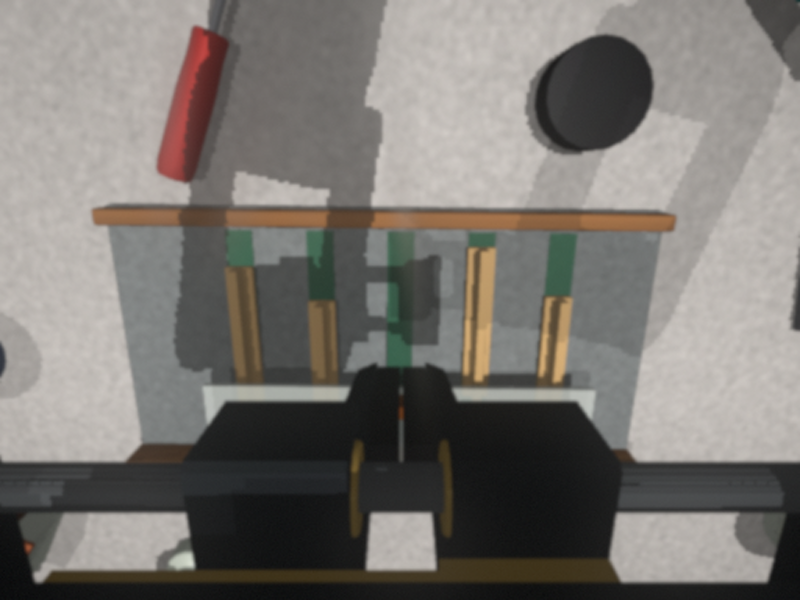

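View pics/s35.png

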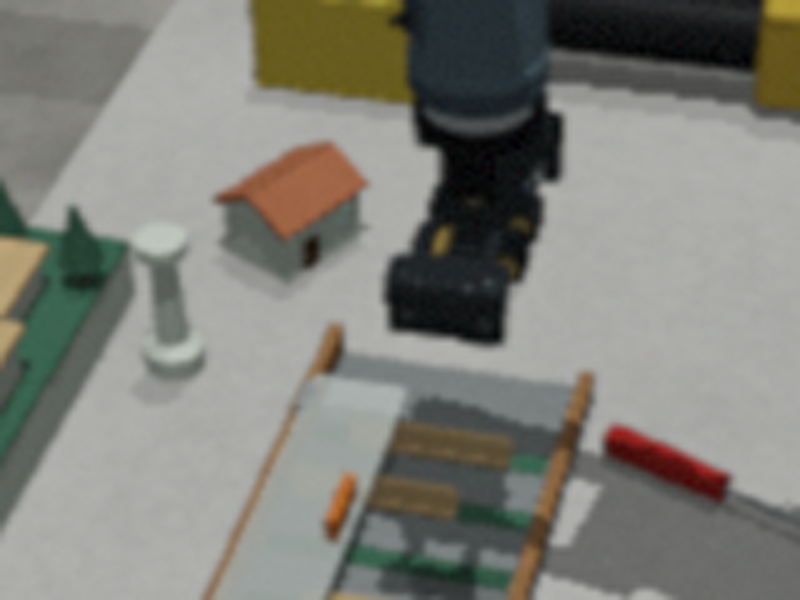

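```bash
python3 -c "
from h import *
cam('wrist','w36',(130,130,390,260),3)"
```

```text
(no output)
```

View pics/w36.png

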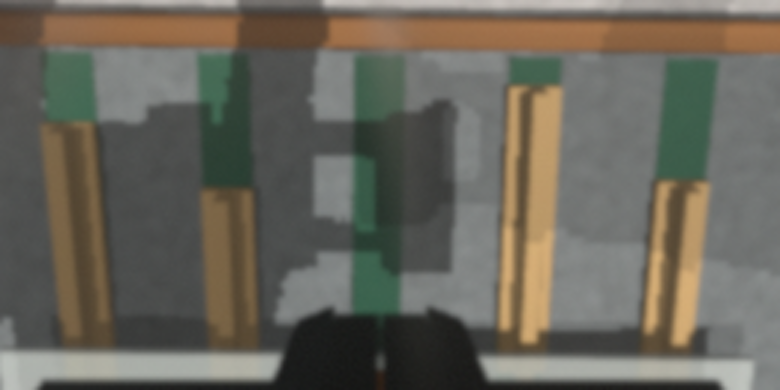

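```bash
python3 -c "
from h import *
cam('top','t37',(30,40,400,290))
from rig import job_done
print(job_done())"
```

```text
the job is handed in; nothing more can be done
None
```

View pics/t37.png

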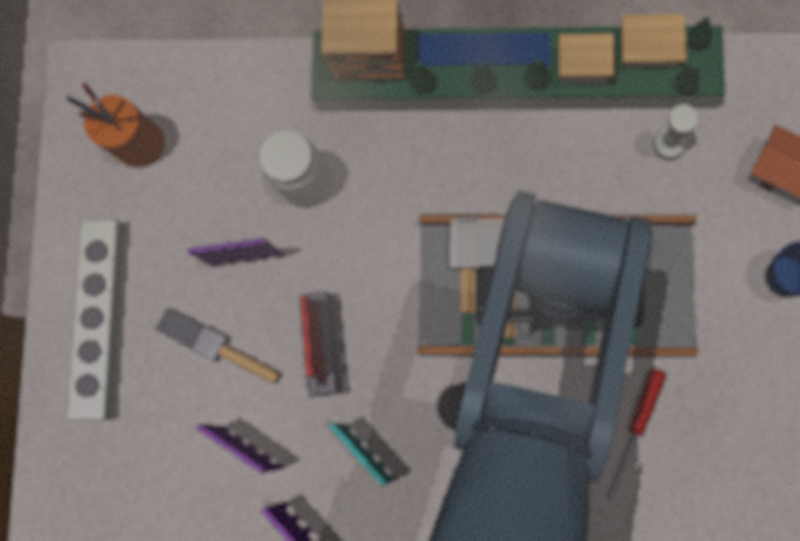

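The job is handed in at about 49 s of robot time. I opened the flap, took the red comb from its holder and combed all four rods into lanes 1, 2, 4 and 5. Then I stood the comb back in its slot and folded the flap shut.

One rod was knocked out of lane 2 during the run, and I combed it back in.

**Last checks:**
- **Rods:** every rod lies flat on its flange, about 1 mm or less off its stripe centre, and straight to within about 0.2° in the final fit.
- **Position along the lanes:** I did not adjust this. The rods sit at slightly different distances along them, about 20 mm apart for the two extremes seen, with all ends under the flap.
- **Flap:** it reached its hard stop at 0°, and its free edge appears about where the shut position projects.
- **Comb and other things:** the comb stands in its slot. In the last pictures nothing else on the table appears moved.

**Two points that were not clean:**
- **Tines over the flange:** on the first push into lane 2 the tines rode up over the rod's flange onto its web. I reset the comb lower and repeated the push.
- **Press force:** the final press on the flap read 39 N vertically and 17 N sideways, about 42 N in all, through the fingertips. That is close to the 40 N limit, which as stated covers only the arm and the gripper's body.

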